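Pack the gas-line service tray

TASK

Pack the service tray for the gas line, each thing in the bin of its own colour: the red tube cutter flat in the red bin, the brass straight union flat in the yellow bin, the steel tee flat in the grey bin, and the blue-capped vial standing upright in the blue bin. The steel straight union and the black-capped vial do not belong in the tray: leave them where they are, undisturbed.

Things in the scene. Friction and masses are not known exactly. Their poses are not given: they have to be found in the camera images.
- tube_cutter: Red tube cutter lying flat, with a small grey ribbed knob at one end: 58 mm long along its own y, 32 mm wide along x, 20 mm high, under 0.2 kg. Origin: centre of its underside, z up. It can be held across its 32 mm width near the middle of its length. To be packed in the red bin.
- brass_union: Yellow-brown brass straight union lying on its side: three hexagons in a row, 39 mm long along its own y, 22 mm wide along x, 19 mm high, about 60 g. Origin: centre of its underside, z up. To be packed in the yellow bin.
- steel_tee: Silvery steel T-shaped fitting lying flat, about 15 mm high, about 70 g. Its straight run is 36 mm long along its own y and 16 mm thick, axis at x = +7 mm; the branch points to -x and ends at x = -14 mm. Origin: underside, middle of its 29 x 36 mm outline, z up. It can be held across the two ends of the run (36 mm). For the grey bin.
- vial_blue: Upright clear glass vial with tan contents and a blue cap, 12 mm in diameter and 33 mm tall, about 12 g; it stands on the worktop and tips over if knocked. Origin: centre of its underside, z up along its axis. To be packed in the blue bin, upright.
- vial_black: Upright clear glass vial with tan contents and a black cap, 12 mm in diameter and 33 mm tall, about 12 g; it stands on the worktop and tips over if knocked. Origin: centre of its underside, z up along its axis. A look-alike that does not belong in the tray: leave it where it stands.
- steel_union: Silvery steel straight union lying on its side, the same shape and size as the brass one: three hexagons in a row, 39 mm long along its own y, 22 mm wide, 19 mm high, about 60 g. Origin: centre of its underside. A look-alike that does not belong in the tray: leave it where it lies.
- bin_red: Square open bin in red, 79 x 79 mm, 73 x 73 inside, walls 3, height 17. Fixed; the four bins stand 80 mm apart in a row on a fixed white tray (328 x 86 mm, lip 10 mm above the worktop); their order varies. Bin's inner floor is 8 mm, rim 22 mm above the worktop. Origin: centre of its underside (5 mm above the worktop); x, y along its sides, z up. For the tube cutter.
- bin_yellow: Square open bin in yellow, 79 x 79 mm, 73 x 73 inside, walls 3, height 17. Fixed; the four bins stand 80 mm apart in a row on a fixed white tray (328 x 86 mm, lip 10 mm above the worktop); their order varies. Bin's inner floor is 8 mm, rim 22 mm above the worktop. Origin: centre of its underside (5 mm above the worktop); x, y along its sides, z up. For the brass union.
- bin_grey: Square open bin in mid-grey, 79 x 79 mm, 73 x 73 inside, walls 3, height 17. Fixed; the four bins stand 80 mm apart in a row on a fixed white tray (328 x 86 mm, lip 10 mm above the worktop); their order varies. Bin's inner floor is 8 mm, rim 22 mm above the worktop. Origin: centre of its underside (5 mm above the worktop); x, y along its sides, z up. For the steel tee.
- bin_blue: Square open bin in blue, 79 x 79 mm, 73 x 73 inside, walls 3, height 17. Fixed; the four bins stand 80 mm apart in a row on a fixed white tray (328 x 86 mm, lip 10 mm above the worktop); their order varies. Bin's inner floor is 8 mm, rim 22 mm above the worktop. Origin: centre of its underside (5 mm above the worktop); x, y along its sides, z up. For the blue-capped vial.

How it is judged (in metres and radians):
At the end, for the whole second after the job is handed in: Cutter in red, union in yellow, tee in grey bin, flat within 0.25 rad; blue-capped vial in blue bin, upright within 0.2 rad; each within 36 mm of bin centre along both sides, at most 26 mm above its underside, at rest. Steel union, black-capped vial within 20 mm of their starts, vial upright (x of tube_cutter in the frame of bin_red between -0.036 and 0.036 m and y of tube_cutter in the frame of bin_red between -0.036 and 0.036 m and z of tube_cutter in the frame of bin_red between -0.004 and 0.026 m and angle between tube_cutter's own x axis and vertical between 1.321 and 1.821 rad and angle between tube_cutter's own y axis and vertical between 1.321 and 1.821 rad and linear speed of each of tube_cutter, brass_union, steel_tee, vial_blue below 0.02 m/s and angular speed of each of tube_cutter, brass_union, steel_tee, vial_blue below 0.3 rad/s and x of brass_union in the frame of bin_yellow between -0.036 and 0.036 m and y of brass_union in the frame of bin_yellow between -0.036 and 0.036 m and z of brass_union in the frame of bin_yellow between -0.004 and 0.026 m and angle between brass_union's own y axis and vertical between 1.321 and 1.821 rad and x of steel_tee in the frame of bin_grey between -0.036 and 0.036 m and y of steel_tee in the frame of bin_grey between -0.036 and 0.036 m and z of steel_tee in the frame of bin_grey between -0.004 and 0.026 m and angle between steel_tee's own x axis and vertical between 1.321 and 1.821 rad and angle between steel_tee's own y axis and vertical between 1.321 and 1.821 rad and x of vial_blue in the frame of bin_blue between -0.036 and 0.036 m and y of vial_blue in the frame of bin_blue between -0.036 and 0.036 m and z of vial_blue in the frame of bin_blue between -0.004 and 0.026 m and angle between each of vial_blue, vial_black's own z axis and vertical below 0.2 rad and distance of each of steel_union, vial_black from where it was at the start of the episode below 0.02 m); the robot touches nothing.
It fails at once if the steel straight union is moved by more than 20 mm (distance of steel_union from where it was at the start of the episode above 0.02 m).
It fails at once if the black-capped vial is moved by more than 20 mm or knocked over (distance of vial_black from where it was at the start of the episode above 0.02 m or angle between vial_black's own z axis and vertical above 0.6 rad).
It also fails if it takes over 93 s, if anything falls off the work surface, if the arm or the gripper's body presses on something with over 40 N, if the wrist force passes 120 N, or if a joint passes its speed limit or range.

ROBOT

A 6-joint arm with a two-finger parallel gripper is mounted at the origin on a cart in front of the work surface, level with it; the furniture and walls round the work are solid. World frame = base frame: x ahead of the robot, y to its left, z up, the work surface at z = 0. Lengths are in mm, angles in rad, forces in N, time in s.
With the tool pointing down it reaches from about 425 to 950 mm from the base axis. Payload 14.7 kg.
Tool frame: the origin (TCP) lies at the very end of the fingers, on their centre line; the grasp point (between the pads) lies 19 mm behind it; z points along the fingers, y is the direction in which the jaws open and shut (so a half turn about z gives the same grasp; the last joint's range is limited). The gripper opens to 85 mm and grips with 20 to 120 N. Pads are 22 mm wide; open, the fingers measure 114 mm over their backs; the gripper's body (76 mm by 85 mm) begins 54 mm behind the grasp point. The pads swing forward as they close: fully open they stand 13 mm farther back than shut.
Start: joints at [-1.365, 0.48, 1.596, -0, 1.065, -0.047], TCP at [162.592, -629.33, 231.297] pointing down, gripper open.
Joint ranges: [-2.75, 2.75], [-0.82, 2.05], [0.23, 2.67], [-1.56, 4.7], [0.09, 2.69], [-2.92, 2.92]. Speed limits (rad/s): [1.89, 1.89, 2.39, 3.01, 3.01, 3.01].

INTERFACE

Orientations are given as a unit quaternion [w, x, y, z].
In Python, from station import robot gives the robot as it stands.
- The arm moves only by the tool jog_arm, never from a script. Its argument "series" is a list of rows, each an object of numbers: "claw": the finger opening in m, from 0 to 0.0854; "tx", "ty", "tz": the shift along the world's x, y, z in m; "wx", "wy", "wz": the turn, a rotation vector about the world's x, y, z in degrees. A call has exactly 10 rows; each row is the pose to reach, as a shift and turn from the pose commanded when the call began; what a row does not reach only later rows make up. A row lasts 1/12 s, in which the tool goes at most 41.7 mm and 7.16 degrees, less where a joint would pass 70% of its speed; a pose out of reach is approached as far as the arm can. A call with a gripper value outside its range is refused whole. The fingers move at their own pace and stop on an object; "grip_force" is the grip in N (left out, the last holds). Time passes only in rows, so rows that repeat a pose let the fingers close, or fill a call up. It gives the time, the measured TCP pose, the force and the opening at its end, in the units of the state.
- robot.sense(): the state, without advancing time (a new reading comes with each control period).
- robot.camera(name): name is "scene" or "top" or "wrist"; returns a dict with "image" (384x512x3 uint8, blue, green, red), "K" (3x3 intrinsics, pixels), "T" (4x4, takes a point from camera to world coordinates). Camera axes: x right, y up, looking along -z (the intrinsics and any distortion apply to the point x, -y, -z); pixel columns grow to the right and rows downward; lengths in mm; the calibration is good to about 2 mm. A picture is of the moment at which its call begins. There is no depth.
- robot.hand_in(): hands the job in, once; it reports no verdict.
Trained networks look in a picture, given as the dict that the camera call returned (one of the last four; its "shot" number tells which), for a name from the list of things; names that differ only in an ending like _2 or _b are one class to them, and where a whole thing is asked for, a point or a joint stands for the part that bears it (a point fixed in the world has none). Each returns a list of dicts, best first, with "conf" (0 to 1); they miss things now and then, are a little off and sometimes report something else, mostly with a low value. They report only what shows in the picture. A call takes as long as a camera call.
- robot.search_frame(picture, name): "bbox" ([left, top, right, bottom] in pixels, round what is visible of it).
- robot.cut_out(picture, name): "pixels" (384x512 bool, what is visible of it) and "bbox" ([left, top, right, bottom] in pixels, round what is visible of it).
The state is a dict: "clock": time; "q": joint angles; "joint_vel": joint speeds; "joint_efforts": joint torques, N m; "position": TCP position; "tool_rot": TCP orientation; "force": force on the tool from outside, world axes, zero at the start; "torque": the same for the moment, N m; "width": finger opening in mm.
Only numpy, scipy, OpenCV 4.12 (cv2) and the standard library are available. Lean on these libraries where they do the work, as an engineer would, in place of code of your own. Each camera call takes 0.05 s, during which the arm holds its last target.

## Working session

There is one attempt and no reset: what is moved stays moved. The work goes in short steps, Python scripts to look and compute and a tool call to move; the robot and the scene stay as the last step left them, time stands still between calls to the robot, and variables do not carry over. Pictures are saved under pics/ and viewed, and the job is handed in when it is done.

Besides the shell and the picture viewer there is one more tool, called after "Call:" by a JSON object that holds its "fn" and its "kwargs", one argument or row to a line. jog_arm: Moves the arm, as the interface text tells. Its arguments: {"type":"object","properties":{"series":{"type":"array","items":{"type":"object","properties":{"claw":{"type":"number"},"tx":{"type":"number"},"ty":{"type":"number"},"tz":{"type":"number"},"wx":{"type":"number"},"wy":{"type":"number"},"wz":{"type":"number"}}}},"grip_force":{"type":"number"}},"required":["series"]}

```bash
ls; mkdir -p pics; python3 - <<'E'
from station import robot
import cv2
print(robot.sense())
for n in ["scene","top","wrist"]:
    p=robot.camera(n); cv2.imwrite(f"pics/a_{n}.png",p["image"]); print(n,p["K"],p["T"],[k for k in p])
E
```

```text
pics
{'clock': 0.0, 'q': array([-1.36459083e+00,  4.80858721e-01,  1.59684555e+00, -2.82953592e-05,
        1.06510148e+00, -4.65831944e-02]), 'joint_vel': array([-4.61700791e-04,  1.18967579e-03,  4.78542190e-05, -1.51013133e-03,
       -1.33091614e-03, -5.02349560e-04]), 'joint_efforts': array([ 4.48044462e-03, -9.50626945e+01, -4.30169964e+01,  4.67356367e-04,
        1.26141933e-02,  5.76072762e-05]), 'position': array([ 162.50827997, -628.94478245,  230.66550149]), 'tool_rot': array([-6.03633256e-04,  9.92021816e-01,  1.26064859e-01, -6.06914984e-05]), 'force': array([-0.61288979,  0.0280139 , -0.37531272]), 'torque': array([-0.0107356 ,  0.00100411,  0.02569075]), 'width': 85.19349091927472}
scene [[366.15367466   0.         251.81762031]
 [  0.         366.15367466 195.01138815]
 [  0.           0.           1.        ]] [[ 5.93189272e-01  6.09109608e-01 -5.26414260e-01 -3.58825778e+01]
 [-8.05060495e-01  4.47162999e-01 -3.89772820e-01 -6.14735229e+02]
 [-2.02139079e-03  6.55004380e-01  7.55622376e-01  6.82958678e+02]
 [ 0.00000000e+00  0.00000000e+00  0.00000000e+00  1.000000
[... 194 characters left out ...]
147e-01 -1.24500222e-01  3.23455999e+02]
 [-9.99901163e-01 -8.91570888e-03  1.08708379e-02 -2.54803045e+02]
 [ 9.67568045e-03  1.24598802e-01  9.92160027e-01  8.85473007e+02]
 [ 0.00000000e+00  0.00000000e+00  0.00000000e+00  1.00000000e+00]] ['image', 'K', 'T', 'shot']
wrist [[332.98119923   0.         250.5290223 ]
 [  0.         332.98119923 186.05438292]
 [  0.           0.           1.        ]] [[ 2.50543225e-01  9.29787420e-01  2.69672849e-01  2.31421535e+02]
 [-9.68102708e-01  2.41284596e-01  6.75195626e-02 -6.13128336e+02]
 [-2.28906442e-03 -2.77987584e-01  9.60581940e-01  3.72914131e+02]
 [ 0.00000000e+00  0.00000000e+00  0.00000000e+00  1.00000000e+00]] ['image', 'K', 'T', 'shot']
```

View pics/a_top.png

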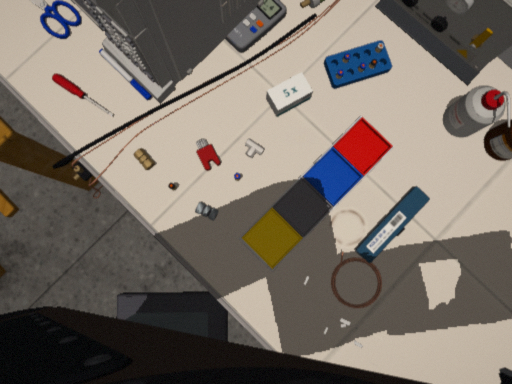

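View pics/a_scene.png

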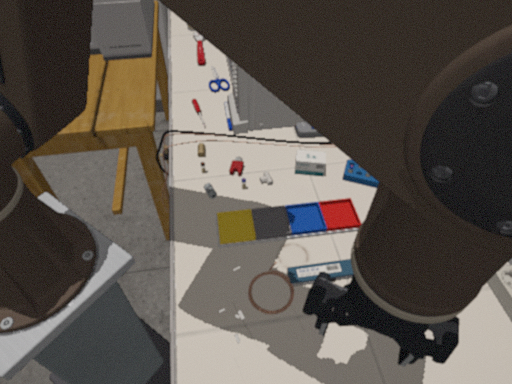

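View pics/a_wrist.png

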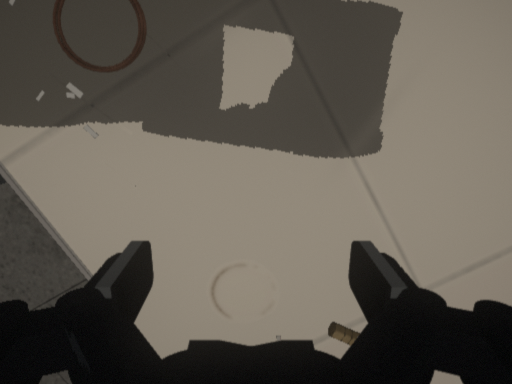

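```bash
cat > h.py <<'E'
import numpy as np, cv2
def ray(p,u,v,z):
    K,T=p["K"],p["T"]; u=np.atleast_1d(u).astype(float); v=np.atleast_1d(v)
    d=np.stack([(u-K[0,2])/K[0,0],-(v-K[1,2])/K[1,1],-np.ones_like(u)],0)
    w=T[:3,:3]@d; o=T[:3,3:4]; s=(z-o[2])/w[2]
    return (o+w*s)[:2].T
def proj(p,X):
    T=p["T"]; c=(np.atleast_2d(X)-T[:3,3])@T[:3,:3]
    K=p["K"]; return np.stack([K[0,0]*c[:,0]/-c[:,2]+K[0,2],K[1,1]*-c[:,1]/-c[:,2]+K[1,2]],1)
def meas(p,m,z):
    c,_=cv2.findContours(m.astype(np.uint8),cv2.RETR_EXTERNAL,cv2.CHAIN_APPROX_NONE)
    v,u=np.nonzero(m); P=ray(p,u,v,z); 
    r=cv2.minAreaRect(P.astype(np.float32)); ctr=P.mean(0)
    b=cv2.boxPoints(r); e0=b[1]-b[0]; e1=b[2]-b[1]; L=e0 if np.hypot(*e0)>np.hypot(*e1) else e1
    return ctr,r[0],r[1],np.degrees(np.arctan2(L[1],L[0]))%180
E
python3 - <<'E'
from station import robot
from h import *
zz=dict(tube_cutter=10,brass_union=10,steel_tee=8,vial_blue=30,vial_black=30,steel_union=10,bin_red=22,bin_yellow=22,bin_grey=22,bin_blue=22)
np.set_printoptions(precision=1,suppress=True)
for cam in ["top"]:
  p=robot.camera(cam); im=p["image"].copy()
  for n,z in zz.items():
    for d in robot.cut_out(p,n)[:2]:
        m=d["pixels"]; print(cam,n,round(d["conf"],2),d["bbox"],m.sum(),*[np.round(a,1) for a in meas(p,m,z)])
        c,_=cv2.findContours(m.astype(np.uint8),cv2.RETR_EXTERNAL,cv2.CHAIN_APPROX_NONE)
        if d["conf"]>.3: cv2.drawContours(im,c,-1,(0,255,0),1)
  cv2.imwrite("pics/b_top.png",cv2.resize(im[110:280,110:400],None,fx=2.7,fy=2.7,interpolation=cv2.INTER_CUBIC))
E
```

```text
top tube_cutter 0.73 [198.5, 136.2, 217.0, 168.8] 411 [ 493.5 -178.1] [ 494.1 -178.2] [57.8 31.6] 26.3
top brass_union 0.69 [133.1, 150.6, 155.6, 168.8] 220 [485.4 -60. ] [485.5 -60.2] [42.3 19. ] 41.1
top steel_tee 0.75 [248.1, 139.9, 267.3, 160.2] 203 [ 503.5 -264.6] [ 501. -263.] [35.2 28.5] 55.3
top steel_tee 0.71 [235.8, 172.9, 242.9, 181.8] 45 [ 449.6 -233.7] [ 449.4 -234. ] [11.2 13.2] 179.6
top vial_blue 0.6 [233.3, 171.2, 241.0, 182.3] 44 [ 446.5 -234.3] [ 446.3 -234.5] [10.9 12.9] 179.6
top vial_black 0.37 [170.3, 185.1, 175.4, 190.0] 29 [ 429.2 -117.6] [ 429.  -117.8] [9.3 9. ] 0.6
top steel_union 0.5 [195.2, 202.5, 216.5, 219.1] 210 [ 386.2 -177.8] [ 386.5 -178. ] [38.  19.7] 63.6
top bin_red 0.67 [334.7, 118.3, 395.4, 172.7] 1801 [ 503.4 -467.6] [ 503.5 -467.3] [81.2 79.6] 44.4
top bin_yellow 0.76 [242.2, 207.4, 303.7, 266.8] 1909 [ 335.9 -297.1] [ 336.2 -296.4] [79.  77.9] 44.3
top bin_grey 0.61 [273.4, 178.2, 331.9, 238.1] 1940 [ 390.5 -352.9] [ 390.5 -353.2] [80.7 81.7] 134.4
top bin_blue 0.96 [302.4, 146.4, 363.2, 204.0] 1807 [ 447.6 -410.1] [ 447.6 -410.2] [79.  79.5] 133.9
```

View pics/b_top.png

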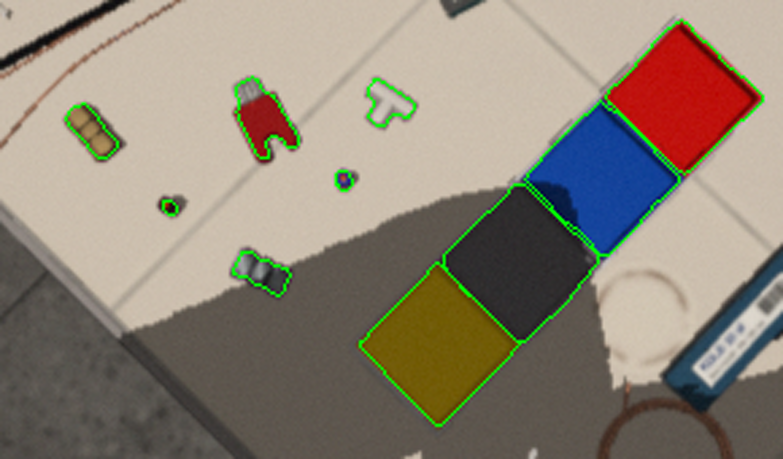

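Call:
{"fn": "jog_arm", "kwargs": {
  "series": [
    {"tx":0.008,"ty":0.011,"wz":0.5,"claw":0.085},
    {"tx":0.024,"ty":0.032,"wz":1},
    {"tx":0.047,"ty":0.064,"wz":2},
    {"tx":0.07,"ty":0.096,"wz":3},
    {"tx":0.093,"ty":0.128,"wz":4},
    {"tx":0.116,"ty":0.16,"wz":5},
    {"tx":0.139,"ty":0.192,"wz":6},
    {"tx":0.162,"ty":0.224,"wz":7},
    {"tx":0.185,"ty":0.256,"wz":8},
    {"tx":0.2,"ty":0.275,"wz":9}
  ]
}}

```text
schema error: expected keys claw, tx, ty, tz, wx, wy, wz
```

Call:
{"fn": "jog_arm", "kwargs": {
  "series": [
    {"tx":0.02,"ty":0.028,"wz":0.5,"claw":0.055},
    {"tx":0.04,"ty":0.056,"wz":1,"claw":0.055},
    {"tx":0.06,"ty":0.084,"wz":1.5,"claw":0.055},
    {"tx":0.08,"ty":0.11,"wz":2,"claw":0.055},
    {"tx":0.096,"ty":0.13,"wz":2.5,"claw":0.055},
    {"tx":0.11,"ty":0.148,"wz":2.8,"claw":0.055},
    {"tx":0.12,"ty":0.162,"wz":2.8,"claw":0.055},
    {"tx":0.128,"ty":0.172,"wz":2.8,"claw":0.055},
    {"tx":0.131,"ty":0.176,"wz":2.8,"claw":0.055},
    {"tx":0.131,"ty":0.176,"wz":2.8,"claw":0.055}
  ]
}}

```text
schema error: expected keys claw, tx, ty, tz, wx, wy, wz
```

Call:
{"fn": "jog_arm", "kwargs": {
  "series": [
    {"tx":0.01,"ty":0.014,"tz":0,"wx":0,"wy":0,"wz":0.5,"claw":0.085},
    {"tx":0.03,"ty":0.042,"tz":0,"wx":0,"wy":0,"wz":1.5,"claw":0.085},
    {"tx":0.052,"ty":0.072,"tz":0,"wx":0,"wy":0,"wz":2.5,"claw":0.085},
    {"tx":0.075,"ty":0.103,"tz":0,"wx":0,"wy":0,"wz":3.5,"claw":0.085},
    {"tx":0.098,"ty":0.134,"tz":0,"wx":0,"wy":0,"wz":4.5,"claw":0.085},
    {"tx":0.12,"ty":0.165,"tz":0,"wx":0,"wy":0,"wz":5.5,"claw":0.085},
    {"tx":0.142,"ty":0.196,"tz":0,"wx":0,"wy":0,"wz":6.5,"claw":0.085},
    {"tx":0.163,"ty":0.225,"tz":0,"wx":0,"wy":0,"wz":7.5,"claw":0.085},
    {"tx":0.184,"ty":0.254,"tz":0,"wx":0,"wy":0,"wz":8.5,"claw":0.085},
    {"tx":0.2,"ty":0.275,"tz":0,"wx":0,"wy":0,"wz":9,"claw":0.085}
  ]
}}

```text
clock: 1.53
position: [363.6, -352.0, 231.5]
tool_rot: [-0.0, 0.979, 0.204, 0.0]
force: [0.1, -0.7, -0.3]
width: 85.1
```

Call:
{"fn": "jog_arm", "kwargs": {
  "series": [
    {"tx":0.02,"ty":0.027,"tz":0,"wx":0,"wy":0,"wz":0.5,"claw":0.055},
    {"tx":0.042,"ty":0.056,"tz":0,"wx":0,"wy":0,"wz":1,"claw":0.055},
    {"tx":0.063,"ty":0.085,"tz":0,"wx":0,"wy":0,"wz":1.5,"claw":0.055},
    {"tx":0.083,"ty":0.112,"tz":0,"wx":0,"wy":0,"wz":2,"claw":0.055},
    {"tx":0.1,"ty":0.135,"tz":0,"wx":0,"wy":0,"wz":2.4,"claw":0.055},
    {"tx":0.114,"ty":0.153,"tz":0,"wx":0,"wy":0,"wz":2.8,"claw":0.055},
    {"tx":0.124,"ty":0.166,"tz":0,"wx":0,"wy":0,"wz":2.8,"claw":0.055},
    {"tx":0.13,"ty":0.174,"tz":0,"wx":0,"wy":0,"wz":2.8,"claw":0.055},
    {"tx":0.131,"ty":0.176,"tz":0,"wx":0,"wy":0,"wz":2.8,"claw":0.055},
    {"tx":0.131,"ty":0.176,"tz":0,"wx":0,"wy":0,"wz":2.8,"claw":0.055}
  ]
}}

```text
clock: 2.37
position: [493.6, -178.2, 231.3]
tool_rot: [0.0, 0.974, 0.228, -0.0]
force: [0.1, 0.5, 0.3]
width: 54.6
```

```bash
cat > look.py <<'E'
import sys
from station import robot
from h import *
zz=dict(tube_cutter=10,brass_union=10,steel_tee=8,vial_blue=30,vial_black=30,steel_union=10,bin_red=22,bin_yellow=22,bin_grey=22,bin_blue=22)
np.set_printoptions(precision=1,suppress=True)
cam,out=sys.argv[1:3]; names=sys.argv[3:] or zz
s=robot.sense(); print(s["clock"],s["position"],s["force"],s["width"])
p=robot.camera(cam); im=p["image"].copy()
for n in names:
    z=zz[n]
    for d in robot.cut_out(p,n)[:2]:
        m=d["pixels"]
        if m.sum()<5: continue
        print(cam,n,round(d["conf"],2),d["bbox"],m.sum(),*[np.round(a,1) for a in meas(p,m,z)])
        c,_=cv2.findContours(m.astype(np.uint8),cv2.RETR_EXTERNAL,cv2.CHAIN_APPROX_NONE)
        if d["conf"]>.3: cv2.drawContours(im,c,-1,(0,255,0),1); cv2.putText(im,n,(int(d["bbox"][0]),int(d["bbox"][1])-3),0,.35,(255,0,255),1)
cv2.imwrite(f"pics/{out}.png",cv2.resize(im,None,fx=1.5,fy=1.5))
E
python3 look.py wrist c1
```

```text
2.3667 [ 493.6 -178.2  231.3] [0.1 0.5 0.3] 54.64044957376529
wrist tube_cutter 0.7 [234.3, 128.4, 268.4, 182.6] 1205 [ 492.8 -179.3] [ 492.7 -179.4] [57.4 31.6] 26.4
wrist tube_cutter 0.5 [365.2, 236.0, 446.9, 293.9] 2971 [ 458.7 -409.8] [ 450.6 -412.3] [77.4 84.6] 134.1
wrist brass_union 0.97 [136.0, 95.8, 164.0, 135.1] 675 [484.9 -62.4] [484.7 -62.7] [39.3 20.5] 39.7
wrist steel_tee 0.7 [308.6, 168.0, 337.7, 197.6] 626 [ 503.8 -267.1] [ 500.8 -265.9] [41.4 28.8] 56.4
wrist vial_blue 0.68 [269.6, 204.1, 282.1, 220.6] 182 [ 452.5 -233. ] [ 452.4 -233. ] [21.8 11.6] 34.5
wrist vial_blue 0.31 [134.8, 96.3, 164.8, 135.4] 740 [489.  -67.4] [489.  -67.6] [37.4 21.1] 40.2
wrist vial_black 0.62 [168.5, 173.6, 183.1, 195.1] 188 [ 436.  -118.6] [ 435.9 -118.6] [11.9 20.8] 160.8
wrist steel_union 0.8 [194.9, 220.1, 226.8, 255.9] 542 [ 386.5 -179.5] [ 386.4 -179.8] [42.4 20.6] 65.4
wrist bin_red 0.86 [429.8, 216.4, 511.5, 294.6] 4592 [ 507.1 -464.5] [ 504.8 -464.2] [88.1 83.9] 44.4
wrist bin_yellow 0.57 [240.6, 273.0, 318.6, 343.9] 3803 [ 340.8 -294.6] [ 339.6 -295.3] [86.8 78.5] 44.2
wrist bin_grey 0.62 [306.1, 168.0, 338.2, 193.2] 619 [ 505.8 -262.1] [ 503.2 -260.7] [38.4 28.1] 56.7
wrist bin_grey 0.58 [302.2, 251.6, 370.0, 328.2] 642 [ 395.8 -335.2] [ 396.5 -352. ] [85.3 80.3] 45.1
wrist bin_blue 0.9 [366.5, 234.9, 447.9, 292.4] 3050 [ 461.9 -401.3] [ 453.8 -404.4] [76.6 82.5] 134.0
```

View pics/c1.png

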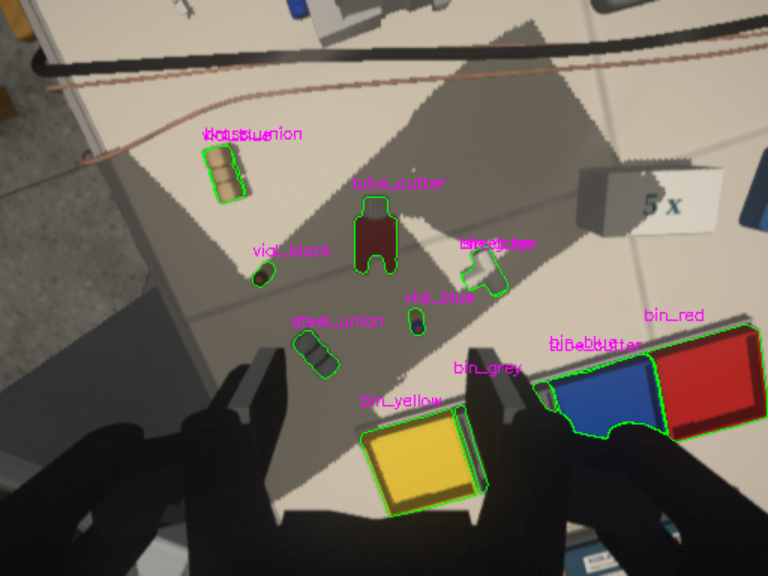

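Call:
{"fn": "jog_arm", "kwargs": {
  "series": [
    {"tx":0,"ty":-0.0005,"tz":-0.015,"wx":0,"wy":0,"wz":0,"claw":0.055},
    {"tx":0,"ty":-0.0005,"tz":-0.045,"wx":0,"wy":0,"wz":0,"claw":0.055},
    {"tx":0,"ty":-0.0005,"tz":-0.08,"wx":0,"wy":0,"wz":0,"claw":0.055},
    {"tx":0,"ty":-0.0005,"tz":-0.115,"wx":0,"wy":0,"wz":0,"claw":0.055},
    {"tx":0,"ty":-0.0005,"tz":-0.15,"wx":0,"wy":0,"wz":0,"claw":0.055},
    {"tx":0,"ty":-0.0005,"tz":-0.18,"wx":0,"wy":0,"wz":0,"claw":0.055},
    {"tx":0,"ty":-0.0005,"tz":-0.203,"wx":0,"wy":0,"wz":0,"claw":0.055},
    {"tx":0,"ty":-0.0005,"tz":-0.217,"wx":0,"wy":0,"wz":0,"claw":0.055},
    {"tx":0,"ty":-0.0005,"tz":-0.225,"wx":0,"wy":0,"wz":0,"claw":0.055},
    {"tx":0,"ty":-0.0005,"tz":-0.227,"wx":0,"wy":0,"wz":0,"claw":0.055}
  ]
}}

```text
clock: 3.75
position: [493.0, -178.6, 3.1]
tool_rot: [-0.001, 0.974, 0.227, -0.001]
force: [-0.1, 1.0, -0.1]
width: 55.3
```

Call:
{"fn": "jog_arm", "kwargs": {
  "grip_force": 35,
  "series": [
    {"tx":0,"ty":0,"tz":0,"wx":0,"wy":0,"wz":0,"claw":0.045},
    {"tx":0,"ty":0,"tz":0,"wx":0,"wy":0,"wz":0,"claw":0.035},
    {"tx":0,"ty":0,"tz":0,"wx":0,"wy":0,"wz":0,"claw":0.025},
    {"tx":0,"ty":0,"tz":0,"wx":0,"wy":0,"wz":0,"claw":0.02},
    {"tx":0,"ty":0,"tz":0,"wx":0,"wy":0,"wz":0,"claw":0.02},
    {"tx":0,"ty":0,"tz":0.002,"wx":0,"wy":0,"wz":0,"claw":0.02},
    {"tx":0,"ty":0,"tz":0.008,"wx":0,"wy":0,"wz":0,"claw":0.02},
    {"tx":0,"ty":0,"tz":0.02,"wx":0,"wy":0,"wz":0,"claw":0.02},
    {"tx":0,"ty":0,"tz":0.04,"wx":0,"wy":0,"wz":0,"claw":0.02},
    {"tx":0,"ty":0,"tz":0.06,"wx":0,"wy":0,"wz":0,"claw":0.02}
  ]
}}

```text
clock: 4.58
position: [493.1, -178.6, 65.2]
tool_rot: [-0.0, 0.974, 0.227, -0.0]
force: [0.9, -0.2, -0.7]
width: 30.6
```

Call:
{"fn": "jog_arm", "kwargs": {
  "series": [
    {"tx":0,"ty":-0.012,"tz":0.005,"wx":0,"wy":0,"wz":1,"claw":0.02},
    {"tx":0.001,"ty":-0.04,"tz":0.005,"wx":0,"wy":0,"wz":4,"claw":0.02},
    {"tx":0.002,"ty":-0.075,"tz":0.005,"wx":0,"wy":0,"wz":7,"claw":0.02},
    {"tx":0.004,"ty":-0.112,"tz":0.005,"wx":0,"wy":0,"wz":10,"claw":0.02},
    {"tx":0.006,"ty":-0.15,"tz":0.005,"wx":0,"wy":0,"wz":13,"claw":0.02},
    {"tx":0.008,"ty":-0.188,"tz":0.005,"wx":0,"wy":0,"wz":16,"claw":0.02},
    {"tx":0.009,"ty":-0.225,"tz":0.005,"wx":0,"wy":0,"wz":18,"claw":0.02},
    {"tx":0.01,"ty":-0.258,"tz":0,"wx":0,"wy":0,"wz":18.7,"claw":0.02},
    {"tx":0.0105,"ty":-0.28,"tz":-0.01,"wx":0,"wy":0,"wz":18.7,"claw":0.02},
    {"tx":0.0105,"ty":-0.2885,"tz":-0.02,"wx":0,"wy":0,"wz":18.7,"claw":0.02}
  ]
}}

```text
clock: 5.42
position: [504.3, -471.3, 45.1]
tool_rot: [0.002, 0.924, 0.382, 0.0]
force: [-1.6, 0.5, -1.4]
width: 31.0
```

```bash
python3 look.py wrist c2 tube_cutter bin_red
```

```text
5.4167 [ 504.3 -471.3   45.1] [-1.6  0.5 -1.4] 31.009587702291082
wrist tube_cutter 0.72 [215.5, 183.0, 288.5, 314.9] 7269 [ 489.9 -487.4] [ 488.8 -488.7] [82.5 42.5] 44.9
wrist bin_red 0.77 [170.6, 147.2, 324.8, 256.7] 10698 [ 518.4 -454.2] [ 512.2 -462. ] [60.3 78.7] 134.9
```

View pics/c2.png

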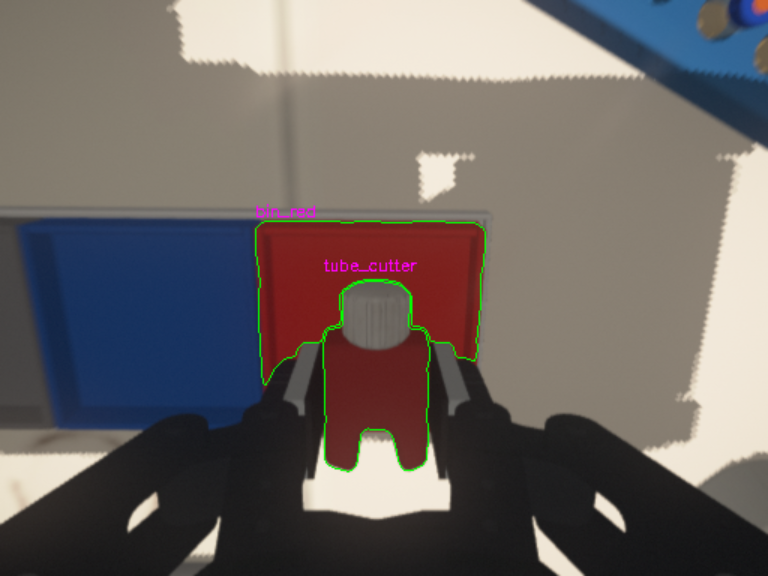

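Call:
{"fn": "jog_arm", "kwargs": {
  "series": [
    {"tx":0,"ty":0,"tz":0,"wx":0,"wy":0,"wz":0,"claw":0.02},
    {"tx":0,"ty":0,"tz":-0.01,"wx":0,"wy":0,"wz":0,"claw":0.02},
    {"tx":0,"ty":0,"tz":-0.02,"wx":0,"wy":0,"wz":0,"claw":0.02},
    {"tx":0,"ty":0,"tz":-0.028,"wx":0,"wy":0,"wz":0,"claw":0.02},
    {"tx":0,"ty":0,"tz":-0.033,"wx":0,"wy":0,"wz":0,"claw":0.02},
    {"tx":0,"ty":0,"tz":-0.033,"wx":0,"wy":0,"wz":0,"claw":0.02},
    {"tx":0,"ty":0,"tz":-0.033,"wx":0,"wy":0,"wz":0,"claw":0.034},
    {"tx":0,"ty":0,"tz":-0.033,"wx":0,"wy":0,"wz":0,"claw":0.037},
    {"tx":0,"ty":0,"tz":-0.033,"wx":0,"wy":0,"wz":0,"claw":0.038},
    {"tx":0,"ty":0,"tz":-0.033,"wx":0,"wy":0,"wz":0,"claw":0.038}
  ]
}}

```text
clock: 6.4
position: [504.0, -467.1, 10.9]
tool_rot: [-0.0, 0.924, 0.383, -0.0]
force: [-0.7, 0.3, -0.5]
width: 37.9
```

Call:
{"fn": "jog_arm", "kwargs": {
  "series": [
    {"tx":0,"ty":0,"tz":0.02,"wx":0,"wy":0,"wz":0,"claw":0.038},
    {"tx":0,"ty":0,"tz":0.055,"wx":0,"wy":0,"wz":-3,"claw":0.038},
    {"tx":0,"ty":0.015,"tz":0.09,"wx":0,"wy":0,"wz":-10,"claw":0.052},
    {"tx":0.001,"ty":0.04,"tz":0.11,"wx":0,"wy":0,"wz":-17,"claw":0.052},
    {"tx":0.001,"ty":0.07,"tz":0.12,"wx":0,"wy":0,"wz":-24,"claw":0.052},
    {"tx":0.002,"ty":0.1,"tz":0.12,"wx":0,"wy":0,"wz":-31,"claw":0.052},
    {"tx":0.002,"ty":0.13,"tz":0.12,"wx":0,"wy":0,"wz":-38,"claw":0.052},
    {"tx":0.003,"ty":0.16,"tz":0.12,"wx":0,"wy":0,"wz":-45,"claw":0.052},
    {"tx":0.003,"ty":0.185,"tz":0.12,"wx":0,"wy":0,"wz":-52,"claw":0.052},
    {"tx":0.003,"ty":0.197,"tz":0.12,"wx":0,"wy":0,"wz":-59,"claw":0.052}
  ]
}}

```text
clock: 7.23
position: [506.6, -267.4, 131.3]
tool_rot: [-0.0, 0.992, -0.124, -0.0]
force: [1.1, -0.4, -0.1]
width: 52.0
```

Call:
{"fn": "jog_arm", "kwargs": {
  "series": [
    {"tx":0,"ty":0.002,"tz":0,"wx":0,"wy":0,"wz":-7,"claw":0.052},
    {"tx":0,"ty":0.002,"tz":0,"wx":0,"wy":0,"wz":-14,"claw":0.052},
    {"tx":0,"ty":0.002,"tz":0,"wx":0,"wy":0,"wz":-19,"claw":0.052},
    {"tx":0,"ty":0.002,"tz":0,"wx":0,"wy":0,"wz":-20,"claw":0.052},
    {"tx":0,"ty":0.002,"tz":0,"wx":0,"wy":0,"wz":-20,"claw":0.052},
    {"tx":0,"ty":0.002,"tz":0,"wx":0,"wy":0,"wz":-20,"claw":0.052},
    {"tx":0,"ty":0.002,"tz":0,"wx":0,"wy":0,"wz":-20,"claw":0.052},
    {"tx":0,"ty":0.002,"tz":0,"wx":0,"wy":0,"wz":-20,"claw":0.052},
    {"tx":0,"ty":0.002,"tz":0,"wx":0,"wy":0,"wz":-20,"claw":0.052},
    {"tx":0,"ty":0.002,"tz":0,"wx":0,"wy":0,"wz":-20,"claw":0.052}
  ]
}}

```text
clock: 8.07
position: [507.1, -268.4, 131.3]
tool_rot: [-0.0, 0.956, -0.292, -0.0]
force: [-0.4, 0.5, 0.9]
width: 51.5
```

```bash
python3 look.py wrist c3 steel_tee vial_blue; python3 look.py top c3t tube_cutter bin_red vial_blue steel_tee
```

```text
8.0667 [ 507.1 -268.4  131.3] [-0.4  0.5  0.9] 51.51205978251492
wrist steel_tee 0.6 [226.7, 173.3, 272.5, 203.7] 1120 [ 503.5 -266.3] [ 500.6 -264.6] [36.5 30.4] 56.1
wrist vial_blue 0.88 [249.2, 243.6, 262.1, 273.0] 339 [ 454.1 -239.4] [ 454.1 -239.2] [11.4 24.4] 146.6
8.2167 [ 507.1 -268.4  131.3] [-0.3 -0.   1.1] 51.80390520527444
top tube_cutter 0.93 [349.0, 129.5, 378.3, 161.0] 483 [ 505.1 -469.1] [ 506.5 -468.6] [58.1 36.7] 43.3
top bin_red 0.86 [335.5, 118.4, 392.8, 172.7] 1361 [ 504.2 -467.5] [ 504.5 -467.4] [79.9 81.2] 134.4
```

View pics/c3.png

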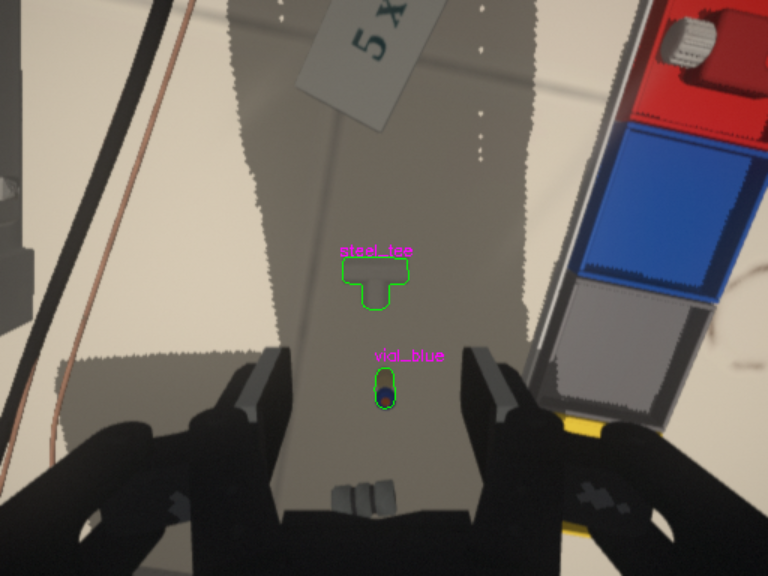

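View pics/c3t.png

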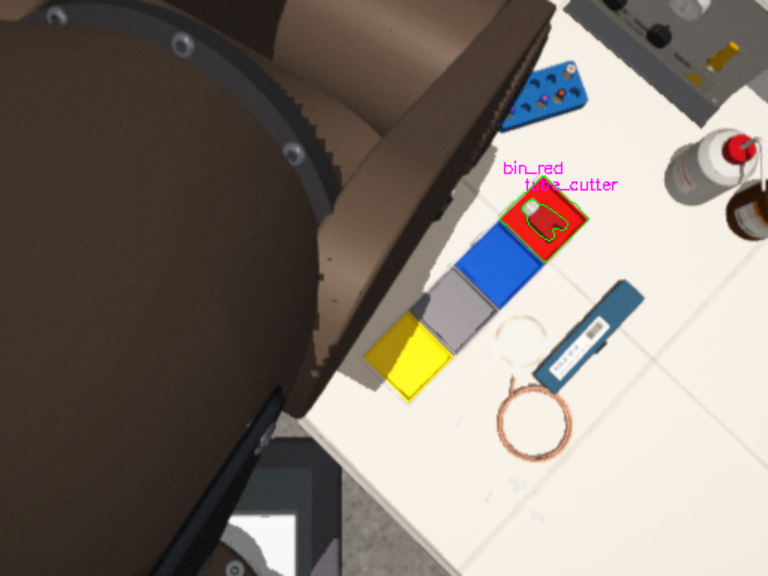

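Call:
{"fn": "jog_arm", "kwargs": {
  "series": [
    {"tx":-0.0005,"ty":0,"tz":-0.012,"wx":0,"wy":0,"wz":0,"claw":0.052},
    {"tx":-0.0005,"ty":0,"tz":-0.035,"wx":0,"wy":0,"wz":0,"claw":0.052},
    {"tx":-0.0005,"ty":0,"tz":-0.06,"wx":0,"wy":0,"wz":0,"claw":0.052},
    {"tx":-0.0005,"ty":0,"tz":-0.085,"wx":0,"wy":0,"wz":0,"claw":0.052},
    {"tx":-0.0005,"ty":0,"tz":-0.105,"wx":0,"wy":0,"wz":0,"claw":0.052},
    {"tx":-0.0005,"ty":0,"tz":-0.118,"wx":0,"wy":0,"wz":0,"claw":0.052},
    {"tx":-0.0005,"ty":0,"tz":-0.126,"wx":0,"wy":0,"wz":0,"claw":0.052},
    {"tx":-0.0005,"ty":0,"tz":-0.128,"wx":0,"wy":0,"wz":0,"claw":0.052},
    {"tx":-0.0005,"ty":0,"tz":-0.128,"wx":0,"wy":0,"wz":0,"claw":0.045},
    {"tx":-0.0005,"ty":0,"tz":-0.128,"wx":0,"wy":0,"wz":0,"claw":0.04}
  ]
}}

```text
clock: 9.3
position: [507.1, -268.6, 4.0]
tool_rot: [0.0, 0.956, -0.292, 0.0]
force: [-0.9, 0.6, 0.1]
width: 40.2
```

Call:
{"fn": "jog_arm", "kwargs": {
  "grip_force": 40,
  "series": [
    {"tx":0,"ty":0,"tz":0,"wx":0,"wy":0,"wz":0,"claw":0.035},
    {"tx":0,"ty":0,"tz":0,"wx":0,"wy":0,"wz":0,"claw":0.03},
    {"tx":0,"ty":0,"tz":0,"wx":0,"wy":0,"wz":0,"claw":0.025},
    {"tx":0,"ty":0,"tz":0,"wx":0,"wy":0,"wz":0,"claw":0.025},
    {"tx":0,"ty":0,"tz":0,"wx":0,"wy":0,"wz":0,"claw":0.025},
    {"tx":0,"ty":0,"tz":0.003,"wx":0,"wy":0,"wz":0,"claw":0.025},
    {"tx":0,"ty":0,"tz":0.012,"wx":0,"wy":0,"wz":0,"claw":0.025},
    {"tx":0,"ty":0,"tz":0.03,"wx":0,"wy":0,"wz":0,"claw":0.025},
    {"tx":0,"ty":0,"tz":0.055,"wx":0,"wy":0,"wz":0,"claw":0.025},
    {"tx":0,"ty":0,"tz":0.075,"wx":0,"wy":0,"wz":0,"claw":0.025}
  ]
}}

```text
clock: 10.13
position: [506.7, -268.4, 80.3]
tool_rot: [0.0, 0.956, -0.293, 0.0]
force: [0.7, -0.1, -0.0]
width: 34.7
```

```bash
python3 look.py wrist c4 steel_tee vial_blue
```

```text
10.1333 [ 506.7 -268.4   80.3] [ 0.7 -0.1 -0. ] 34.679839043083646
wrist steel_tee 0.98 [209.7, 237.5, 288.0, 299.1] 3476 [ 467.7 -243.3] [ 462.6 -239.7] [55.4 52.5] 54.5
wrist vial_blue 0.56 [251.1, 294.6, 265.2, 312.4] 223 [ 447.6 -235.7] [ 448.1 -235.7] [10.1 13.2] 146.7
```

View pics/c4.png

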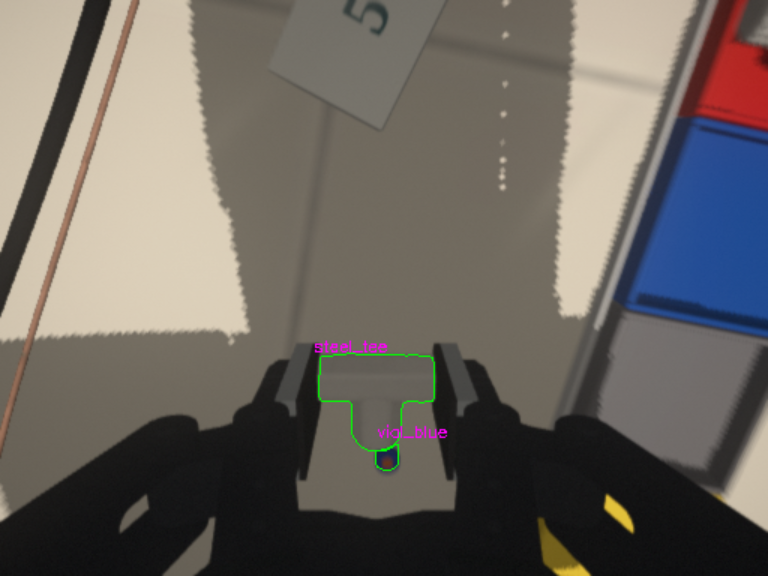

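Call:
{"fn": "jog_arm", "kwargs": {
  "series": [
    {"tx":-0.008,"ty":-0.006,"tz":0,"wx":0,"wy":0,"wz":3,"claw":0.025},
    {"tx":-0.025,"ty":-0.018,"tz":0,"wx":0,"wy":0,"wz":9,"claw":0.025},
    {"tx":-0.044,"ty":-0.032,"tz":0,"wx":0,"wy":0,"wz":15,"claw":0.025},
    {"tx":-0.063,"ty":-0.047,"tz":0,"wx":0,"wy":0,"wz":21,"claw":0.025},
    {"tx":-0.082,"ty":-0.061,"tz":0,"wx":0,"wy":0,"wz":27,"claw":0.025},
    {"tx":-0.098,"ty":-0.073,"tz":0,"wx":0,"wy":0,"wz":32,"claw":0.025},
    {"tx":-0.109,"ty":-0.081,"tz":-0.005,"wx":0,"wy":0,"wz":34,"claw":0.025},
    {"tx":-0.1145,"ty":-0.085,"tz":-0.015,"wx":0,"wy":0,"wz":34,"claw":0.025},
    {"tx":-0.1145,"ty":-0.085,"tz":-0.03,"wx":0,"wy":0,"wz":34,"claw":0.025},
    {"tx":-0.1145,"ty":-0.085,"tz":-0.045,"wx":0,"wy":0,"wz":34,"claw":0.025}
  ]
}}

```text
clock: 11.12
position: [391.8, -353.4, 32.3]
tool_rot: [0.0, 1.0, -0.002, 0.0]
force: [-0.2, -0.4, -1.3]
width: 34.2
```

Call:
{"fn": "jog_arm", "kwargs": {
  "series": [
    {"tx":0,"ty":0,"tz":-0.008,"wx":0,"wy":0,"wz":0,"claw":0.025},
    {"tx":0,"ty":0,"tz":-0.015,"wx":0,"wy":0,"wz":0,"claw":0.025},
    {"tx":0,"ty":0,"tz":-0.02,"wx":0,"wy":0,"wz":0,"claw":0.025},
    {"tx":0,"ty":0,"tz":-0.023,"wx":0,"wy":0,"wz":0,"claw":0.025},
    {"tx":0,"ty":0,"tz":-0.023,"wx":0,"wy":0,"wz":0,"claw":0.025},
    {"tx":0,"ty":0,"tz":-0.023,"wx":0,"wy":0,"wz":0,"claw":0.037},
    {"tx":0,"ty":0,"tz":-0.023,"wx":0,"wy":0,"wz":0,"claw":0.04},
    {"tx":0,"ty":0,"tz":-0.023,"wx":0,"wy":0,"wz":0,"claw":0.042},
    {"tx":0,"ty":0,"tz":-0.022,"wx":0,"wy":0,"wz":0,"claw":0.042},
    {"tx":0,"ty":0,"tz":-0.015,"wx":0,"wy":0,"wz":0,"claw":0.042}
  ]
}}

```text
clock: 11.95
position: [391.7, -352.9, 17.8]
tool_rot: [-0.0, 1.0, -0.0, -0.0]
force: [-0.5, -0.2, 0.5]
width: 42.3
```

Call:
{"fn": "jog_arm", "kwargs": {
  "series": [
    {"tx":0,"ty":0,"tz":0.015,"wx":0,"wy":0,"wz":0,"claw":0.042},
    {"tx":0,"ty":0,"tz":0.04,"wx":0,"wy":0,"wz":0,"claw":0.042},
    {"tx":0.004,"ty":0.008,"tz":0.07,"wx":0,"wy":0,"wz":0,"claw":0.042},
    {"tx":0.013,"ty":0.026,"tz":0.09,"wx":0,"wy":0,"wz":0,"claw":0.042},
    {"tx":0.024,"ty":0.05,"tz":0.1,"wx":0,"wy":0,"wz":0,"claw":0.042},
    {"tx":0.036,"ty":0.075,"tz":0.1,"wx":0,"wy":0,"wz":0,"claw":0.042},
    {"tx":0.046,"ty":0.096,"tz":0.1,"wx":0,"wy":0,"wz":0,"claw":0.042},
    {"tx":0.053,"ty":0.111,"tz":0.1,"wx":0,"wy":0,"wz":0,"claw":0.042},
    {"tx":0.056,"ty":0.117,"tz":0.1,"wx":0,"wy":0,"wz":0,"claw":0.042},
    {"tx":0.056,"ty":0.117,"tz":0.1,"wx":0,"wy":0,"wz":0,"claw":0.042}
  ]
}}

```text
clock: 12.78
position: [448.6, -235.4, 118.7]
tool_rot: [0.0, 1.0, 0.001, 0.0]
force: [-0.2, -0.0, -0.1]
width: 42.0
```

```bash
python3 look.py wrist c5 steel_tee vial_blue steel_union vial_black; python3 - <<'E'
from station import robot
from h import *
p=robot.camera("wrist")
for x,y in [(448,-235.5)]:
    a=np.linspace(0,6.283,16)
    for z in (0,33):
        q=proj(p,np.stack([x+6*np.cos(a),y+6*np.sin(a),0*a+z],1)); print(z,q.min(0),q.max(0))
E
```

```text
12.7833 [ 448.6 -235.4  118.7] [-0.2 -0.  -0.1] 41.953600599975765
wrist steel_tee 0.55 [370.1, 248.2, 419.8, 276.3] 1142 [ 383.3 -358.2] [ 379.8 -358.2] [43.5 30.9] 88.4
wrist vial_blue 0.55 [244.5, 172.8, 255.5, 199.5] 331 [ 451.5 -236.1] [ 451.6 -236. ] [18.8 10.9] 0.1
wrist steel_union 0.7 [155.5, 237.1, 176.5, 261.2] 214 [ 393.9 -165.1] [ 393.7 -164.7] [ 8.6 22.6] 143.8
wrist vial_black 0.85 [79.2, 194.3, 109.6, 223.9] 509 [ 436.1 -123.1] [ 436.2 -123.2] [11.  28.7] 126.1
0 [239.37674397 173.39177595] [254.09058923 187.52603575]
33 [237.84300832 184.62786314] [254.51322142 200.47514628]
```

View pics/c5.png

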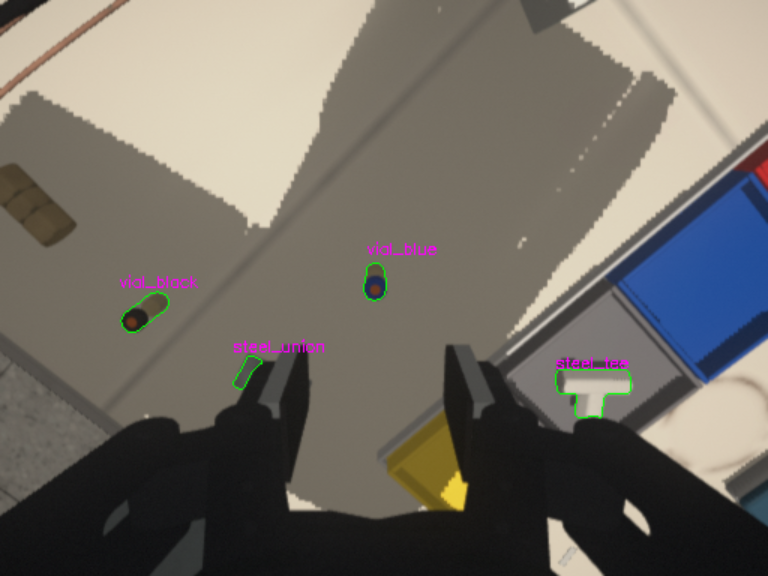

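Call:
{"fn": "jog_arm", "kwargs": {
  "series": [
    {"tx":0,"ty":-0.0005,"tz":-0.012,"wx":0,"wy":0,"wz":0,"claw":0.042},
    {"tx":0,"ty":-0.0005,"tz":-0.032,"wx":0,"wy":0,"wz":0,"claw":0.042},
    {"tx":0,"ty":-0.0005,"tz":-0.052,"wx":0,"wy":0,"wz":0,"claw":0.042},
    {"tx":0,"ty":-0.0005,"tz":-0.072,"wx":0,"wy":0,"wz":0,"claw":0.042},
    {"tx":0,"ty":-0.0005,"tz":-0.09,"wx":0,"wy":0,"wz":0,"claw":0.042},
    {"tx":0,"ty":-0.0005,"tz":-0.103,"wx":0,"wy":0,"wz":0,"claw":0.042},
    {"tx":0,"ty":-0.0005,"tz":-0.111,"wx":0,"wy":0,"wz":0,"claw":0.042},
    {"tx":0,"ty":-0.0005,"tz":-0.113,"wx":0,"wy":0,"wz":0,"claw":0.042},
    {"tx":0,"ty":-0.0005,"tz":-0.113,"wx":0,"wy":0,"wz":0,"claw":0.04},
    {"tx":0,"ty":-0.0005,"tz":-0.113,"wx":0,"wy":0,"wz":0,"claw":0.036}
  ]
}}

```text
clock: 13.92
position: [448.3, -237.2, 5.8]
tool_rot: [0.0, 1.0, -0.0, 0.0]
force: [0.6, -0.0, 0.9]
width: 36.1
```

```bash
python3 look.py wrist c6 vial_blue
```

```text
13.9167 [ 448.3 -237.2    5.8] [ 0.6 -0.   0.9] 36.06019979671727
wrist vial_blue 0.7 [231.4, 230.8, 260.6, 287.7] 1418 [ 454.4 -236.4] [ 454.5 -236.6] [11.3 25.5] 176.0
```

View pics/c6.png

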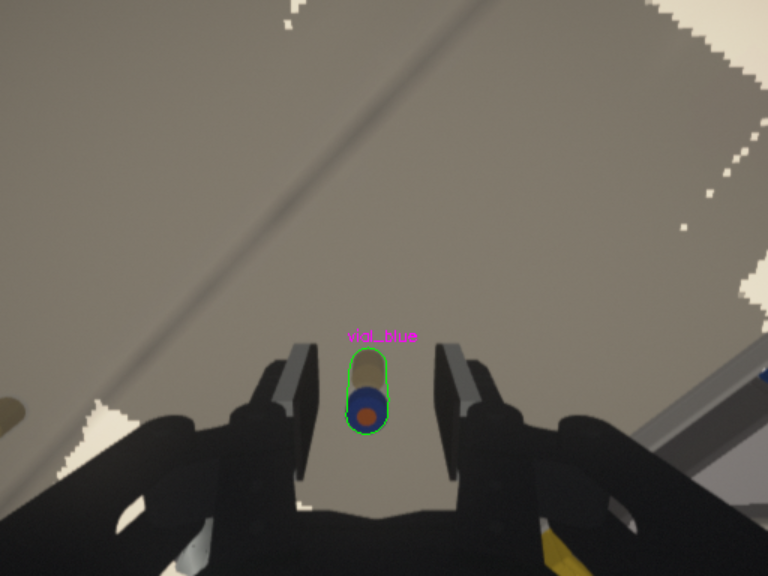

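Call:
{"fn": "jog_arm", "kwargs": {
  "grip_force": 25,
  "series": [
    {"tx":0,"ty":0.001,"tz":0,"wx":0,"wy":0,"wz":0,"claw":0.034},
    {"tx":0,"ty":0.002,"tz":0,"wx":0,"wy":0,"wz":0,"claw":0.03},
    {"tx":0,"ty":0.0025,"tz":0,"wx":0,"wy":0,"wz":0,"claw":0.026},
    {"tx":0,"ty":0.0025,"tz":0,"wx":0,"wy":0,"wz":0,"claw":0.022},
    {"tx":0,"ty":0.0025,"tz":0,"wx":0,"wy":0,"wz":0,"claw":0.019},
    {"tx":0,"ty":0.0025,"tz":0,"wx":0,"wy":0,"wz":0,"claw":0.017},
    {"tx":0,"ty":0.0025,"tz":0,"wx":0,"wy":0,"wz":0,"claw":0.015},
    {"tx":0,"ty":0.0025,"tz":0,"wx":0,"wy":0,"wz":0,"claw":0.013},
    {"tx":0,"ty":0.0025,"tz":0,"wx":0,"wy":0,"wz":0,"claw":0.008},
    {"tx":0,"ty":0.0025,"tz":0,"wx":0,"wy":0,"wz":0,"claw":0.004}
  ]
}}

```text
clock: 14.85
position: [448.1, -234.3, 5.3]
tool_rot: [-0.0, 1.0, -0.0, -0.0]
force: [-0.6, -0.1, 1.4]
width: 10.3
```

Call:
{"fn": "jog_arm", "kwargs": {
  "series": [
    {"tx":0,"ty":0,"tz":0,"wx":0,"wy":0,"wz":0,"claw":0.004},
    {"tx":0,"ty":0,"tz":0,"wx":0,"wy":0,"wz":0,"claw":0.004},
    {"tx":0,"ty":0,"tz":0.002,"wx":0,"wy":0,"wz":0,"claw":0.004},
    {"tx":0,"ty":0,"tz":0.006,"wx":0,"wy":0,"wz":0,"claw":0.004},
    {"tx":0,"ty":0,"tz":0.013,"wx":0,"wy":0,"wz":0,"claw":0.004},
    {"tx":0,"ty":0,"tz":0.022,"wx":0,"wy":0,"wz":0,"claw":0.004},
    {"tx":0,"ty":0,"tz":0.033,"wx":0,"wy":0,"wz":0,"claw":0.004},
    {"tx":0,"ty":0,"tz":0.044,"wx":0,"wy":0,"wz":0,"claw":0.004},
    {"tx":0,"ty":0,"tz":0.053,"wx":0,"wy":0,"wz":0,"claw":0.004},
    {"tx":0,"ty":0,"tz":0.055,"wx":0,"wy":0,"wz":0,"claw":0.004}
  ]
}}

```text
clock: 15.68
position: [449.0, -234.8, 62.4]
tool_rot: [0.001, 1.0, -0.0, 0.001]
force: [0.5, 0.8, 0.5]
width: 10.6
```

```bash
python3 look.py wrist c7 vial_blue
```

```text
15.6833 [ 449.  -234.8   62.4] [0.5 0.8 0.5] 10.627192842553033
wrist vial_blue 0.73 [238.7, 230.7, 263.5, 289.6] 1356 [ 423.9 -236.4] [ 424.2 -236.4] [37.6 14.9] 0.0
```

View pics/c7.png

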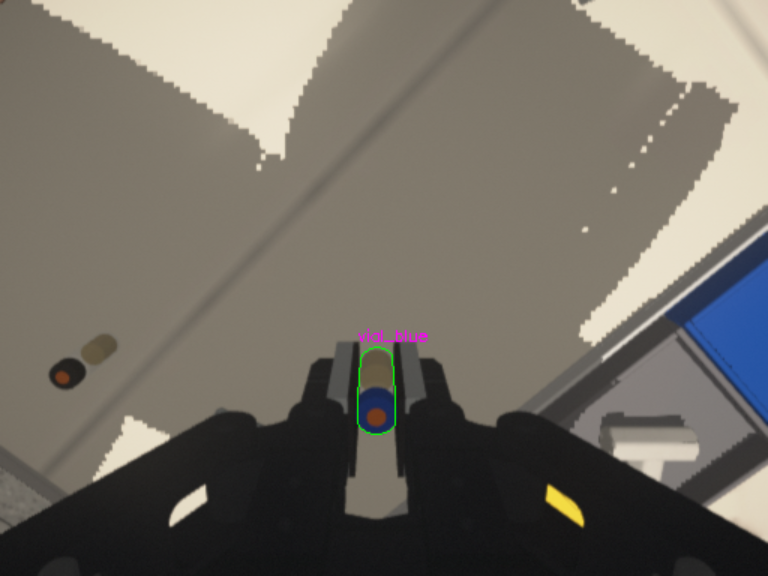

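Call:
{"fn": "jog_arm", "kwargs": {
  "series": [
    {"tx":0,"ty":-0.006,"tz":0,"wx":0,"wy":0,"wz":0,"claw":0.004},
    {"tx":0,"ty":-0.02,"tz":0,"wx":0,"wy":0,"wz":0,"claw":0.004},
    {"tx":0,"ty":-0.042,"tz":0,"wx":0,"wy":0,"wz":0,"claw":0.004},
    {"tx":0,"ty":-0.066,"tz":0,"wx":0,"wy":0,"wz":0,"claw":0.004},
    {"tx":0,"ty":-0.09,"tz":0,"wx":0,"wy":0,"wz":0,"claw":0.004},
    {"tx":0,"ty":-0.114,"tz":0,"wx":0,"wy":0,"wz":0,"claw":0.004},
    {"tx":0,"ty":-0.136,"tz":0,"wx":0,"wy":0,"wz":0,"claw":0.004},
    {"tx":0,"ty":-0.156,"tz":0,"wx":0,"wy":0,"wz":0,"claw":0.004},
    {"tx":0,"ty":-0.17,"tz":0,"wx":0,"wy":0,"wz":0,"claw":0.004},
    {"tx":-0.0005,"ty":-0.1755,"tz":0,"wx":0,"wy":0,"wz":0,"claw":0.004}
  ]
}}

```text
clock: 16.62
position: [447.2, -412.5, 59.8]
tool_rot: [0.0, 1.0, -0.001, 0.0]
force: [-0.3, 0.5, -0.3]
width: 10.6
```

Call:
{"fn": "jog_arm", "kwargs": {
  "series": [
    {"tx":0,"ty":0,"tz":0,"wx":0,"wy":0,"wz":0,"claw":0.004},
    {"tx":0,"ty":0,"tz":-0.006,"wx":0,"wy":0,"wz":0,"claw":0.004},
    {"tx":0,"ty":0,"tz":-0.015,"wx":0,"wy":0,"wz":0,"claw":0.004},
    {"tx":0,"ty":0,"tz":-0.024,"wx":0,"wy":0,"wz":0,"claw":0.004},
    {"tx":0,"ty":0,"tz":-0.033,"wx":0,"wy":0,"wz":0,"claw":0.004},
    {"tx":0,"ty":0,"tz":-0.039,"wx":0,"wy":0,"wz":0,"claw":0.004},
    {"tx":0,"ty":0,"tz":-0.043,"wx":0,"wy":0,"wz":0,"claw":0.004},
    {"tx":0,"ty":0,"tz":-0.045,"wx":0,"wy":0,"wz":0,"claw":0.004},
    {"tx":0,"ty":0,"tz":-0.046,"wx":0,"wy":0,"wz":0,"claw":0.004},
    {"tx":0,"ty":0,"tz":-0.046,"wx":0,"wy":0,"wz":0,"claw":0.004}
  ]
}}

```text
clock: 17.45
position: [447.6, -409.8, 14.2]
tool_rot: [-0.0, 1.0, -0.0, -0.0]
force: [0.7, -0.9, 0.3]
width: 10.3
```

```bash
python3 look.py wrist c8 vial_blue
```

```text
17.45 [ 447.6 -409.8   14.2] [ 0.7 -0.9  0.3] 10.339515824888796
wrist vial_blue 0.66 [237.6, 231.0, 263.2, 291.4] 1350 [ 449.2 -411.4] [ 449.2 -411.3] [27.3 10.8] 0.1
```

View pics/c8.png

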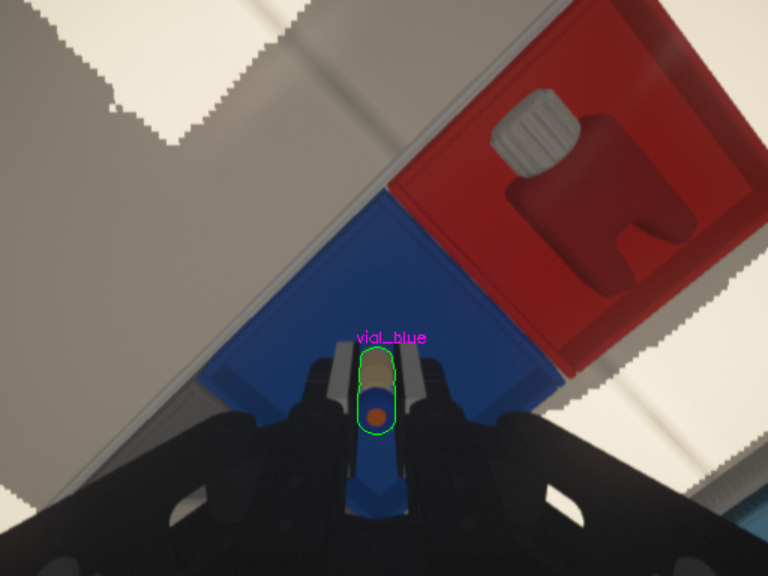

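Call:
{"fn": "jog_arm", "kwargs": {
  "series": [
    {"tx":0,"ty":0,"tz":-0.0005,"wx":0,"wy":0,"wz":0,"claw":0.009},
    {"tx":0,"ty":0,"tz":-0.0005,"wx":0,"wy":0,"wz":0,"claw":0.0115},
    {"tx":0,"ty":0,"tz":-0.0005,"wx":0,"wy":0,"wz":0,"claw":0.013},
    {"tx":0,"ty":0,"tz":-0.0005,"wx":0,"wy":0,"wz":0,"claw":0.015},
    {"tx":0,"ty":0,"tz":-0.0005,"wx":0,"wy":0,"wz":0,"claw":0.018},
    {"tx":0,"ty":0,"tz":-0.0005,"wx":0,"wy":0,"wz":0,"claw":0.022},
    {"tx":0,"ty":0,"tz":-0.0005,"wx":0,"wy":0,"wz":0,"claw":0.026},
    {"tx":0,"ty":0,"tz":-0.0005,"wx":0,"wy":0,"wz":0,"claw":0.03},
    {"tx":0,"ty":0,"tz":-0.0005,"wx":0,"wy":0,"wz":0,"claw":0.032},
    {"tx":0,"ty":0,"tz":-0.0005,"wx":0,"wy":0,"wz":0,"claw":0.032}
  ]
}}

```text
clock: 18.38
position: [447.6, -409.8, 13.8]
tool_rot: [-0.0, 1.0, -0.0, -0.0]
force: [0.8, 0.2, -0.7]
width: 31.9
```

Call:
{"fn": "jog_arm", "kwargs": {
  "series": [
    {"tx":0,"ty":0,"tz":0.005,"wx":0,"wy":0,"wz":0,"claw":0.032},
    {"tx":0,"ty":0,"tz":0.015,"wx":0,"wy":0,"wz":0,"claw":0.032},
    {"tx":0,"ty":0,"tz":0.03,"wx":0,"wy":0,"wz":0,"claw":0.032},
    {"tx":0,"ty":0,"tz":0.045,"wx":0,"wy":0,"wz":0,"claw":0.032},
    {"tx":0,"ty":0,"tz":0.065,"wx":0,"wy":0,"wz":0,"claw":0.032},
    {"tx":0,"ty":0.002,"tz":0.09,"wx":0,"wy":0,"wz":0,"claw":0.032},
    {"tx":0,"ty":0.01,"tz":0.11,"wx":0,"wy":0,"wz":0,"claw":0.034},
    {"tx":0,"ty":0.025,"tz":0.125,"wx":0,"wy":0,"wz":0,"claw":0.036},
    {"tx":0,"ty":0.04,"tz":0.135,"wx":0,"wy":0,"wz":0,"claw":0.038},
    {"tx":0,"ty":0.05,"tz":0.136,"wx":0,"wy":0,"wz":0,"claw":0.038}
  ]
}}

```text
clock: 19.22
position: [448.1, -359.0, 152.2]
tool_rot: [0.001, 1.0, -0.0, 0.001]
force: [0.9, 0.2, -0.2]
width: 37.9
```

```bash
python3 look.py wrist c9 vial_blue steel_tee brass_union
```

```text
19.2167 [ 448.1 -359.   152.2] [ 0.9  0.2 -0.2] 37.889368833381496
wrist vial_blue 0.84 [302.9, 168.5, 319.2, 190.0] 298 [ 448.7 -410.5] [ 448.5 -410.2] [20.4 11.7] 40.8
wrist steel_tee 0.6 [224.4, 233.9, 263.7, 259.0] 908 [ 383. -354.] [ 379.5 -354. ] [33.  36.7] 90.0
wrist steel_tee 0.37 [302.9, 168.5, 319.4, 190.0] 278 [ 443.4 -414.6] [ 443.4 -414.4] [22.1 11.4] 39.7
wrist brass_union 0.16 [314.5, 38.7, 454.7, 174.9] 7902 [ 505.9 -472.9] [ 503.4 -472.7] [85.8 84.1] 44.1
```

View pics/c9.png

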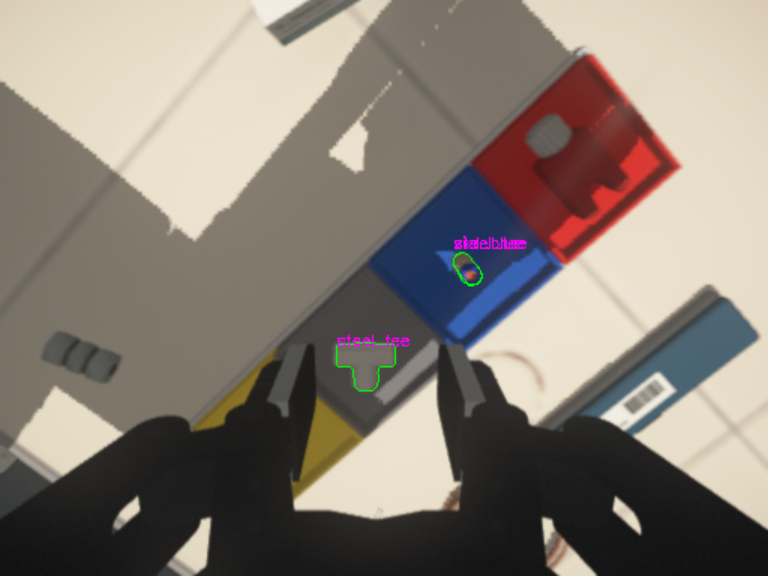

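Call:
{"fn": "jog_arm", "kwargs": {
  "series": [
    {"tx":0.002,"ty":0.015,"tz":0,"wx":0,"wy":0,"wz":2,"claw":0.04},
    {"tx":0.006,"ty":0.045,"tz":0,"wx":0,"wy":0,"wz":6,"claw":0.04},
    {"tx":0.01,"ty":0.083,"tz":0,"wx":0,"wy":0,"wz":11,"claw":0.04},
    {"tx":0.015,"ty":0.122,"tz":0,"wx":0,"wy":0,"wz":16,"claw":0.04},
    {"tx":0.02,"ty":0.161,"tz":0,"wx":0,"wy":0,"wz":21,"claw":0.04},
    {"tx":0.025,"ty":0.2,"tz":0,"wx":0,"wy":0,"wz":27,"claw":0.04},
    {"tx":0.03,"ty":0.239,"tz":0,"wx":0,"wy":0,"wz":33,"claw":0.04},
    {"tx":0.034,"ty":0.272,"tz":0,"wx":0,"wy":0,"wz":38,"claw":0.04},
    {"tx":0.037,"ty":0.293,"tz":0,"wx":0,"wy":0,"wz":40,"claw":0.04},
    {"tx":0.037,"ty":0.298,"tz":0,"wx":0,"wy":0,"wz":40,"claw":0.04}
  ]
}}

```text
clock: 20.25
position: [484.4, -58.7, 149.1]
tool_rot: [-0.001, 0.939, 0.345, -0.0]
force: [-0.1, -0.9, -0.4]
width: 39.9
```

```bash
sleep 0; python3 look.py wrist d1 brass_union vial_black
```

```text
20.25 [484.4 -58.7 149.1] [-0.1 -0.9 -0.4] 39.945186912078505
wrist brass_union 0.62 [241.8, 151.6, 269.8, 199.9] 1141 [484.9 -62.8] [484.5 -63. ] [43.2 21.3] 40.4
wrist vial_black 0.86 [255.2, 244.8, 267.6, 276.7] 304 [ 436.5 -113. ] [ 436.6 -112.9] [26.2 10.5] 41.1
```

View pics/d1.png

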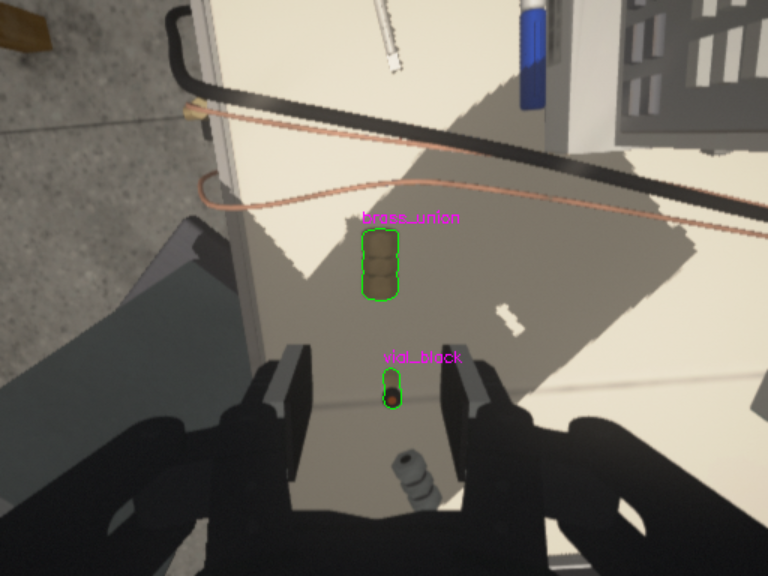

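Call:
{"fn": "jog_arm", "kwargs": {
  "series": [
    {"tx":0,"ty":-0.001,"tz":-0.01,"wx":0,"wy":0,"wz":0,"claw":0.042},
    {"tx":0,"ty":-0.001,"tz":-0.035,"wx":0,"wy":0,"wz":0,"claw":0.042},
    {"tx":0,"ty":-0.001,"tz":-0.062,"wx":0,"wy":0,"wz":0,"claw":0.042},
    {"tx":0,"ty":-0.001,"tz":-0.089,"wx":0,"wy":0,"wz":0,"claw":0.042},
    {"tx":0,"ty":-0.001,"tz":-0.112,"wx":0,"wy":0,"wz":0,"claw":0.042},
    {"tx":0,"ty":-0.001,"tz":-0.13,"wx":0,"wy":0,"wz":0,"claw":0.042},
    {"tx":0,"ty":-0.001,"tz":-0.141,"wx":0,"wy":0,"wz":0,"claw":0.042},
    {"tx":0,"ty":-0.001,"tz":-0.1465,"wx":0,"wy":0,"wz":0,"claw":0.042},
    {"tx":0,"ty":-0.001,"tz":-0.1465,"wx":0,"wy":0,"wz":0,"claw":0.042},
    {"tx":0,"ty":-0.001,"tz":-0.1465,"wx":0,"wy":0,"wz":0,"claw":0.042}
  ]
}}

```text
clock: 21.23
position: [484.7, -63.3, 3.5]
tool_rot: [0.0, 0.94, 0.342, 0.0]
force: [0.1, 0.2, -0.2]
width: 42.3
```

```bash
sleep 0; python3 look.py wrist d2 brass_union
```

```text
21.2333 [484.7 -63.3   3.5] [ 0.1  0.2 -0.2] 42.28410886539815
wrist brass_union 0.57 [222.3, 202.1, 273.4, 300.4] 4314 [485.2 -62.8] [484.2 -63.8] [47.7 21.8] 40.0
```

View pics/d2.png

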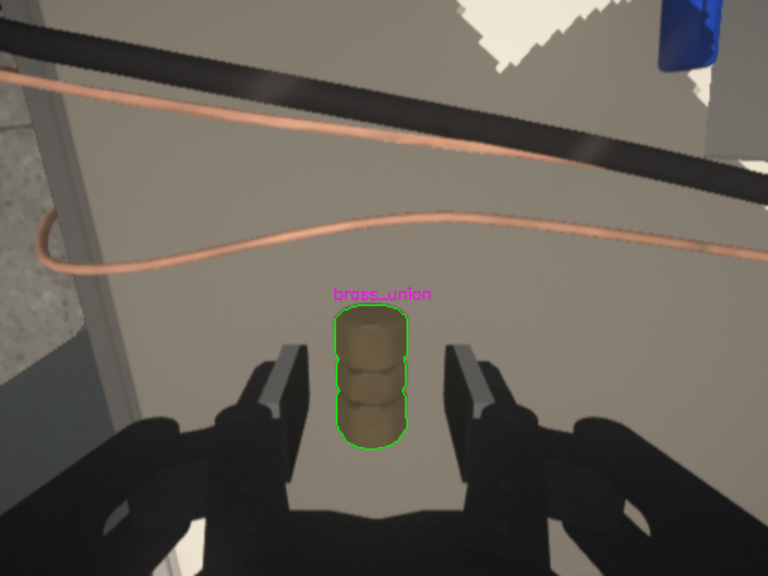

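Call:
{"fn": "jog_arm", "kwargs": {
  "grip_force": 40,
  "series": [
    {"tx":0,"ty":0,"tz":0,"wx":0,"wy":0,"wz":0,"claw":0.035},
    {"tx":0,"ty":0,"tz":0,"wx":0,"wy":0,"wz":0,"claw":0.028},
    {"tx":0,"ty":0,"tz":0,"wx":0,"wy":0,"wz":0,"claw":0.022},
    {"tx":0,"ty":0,"tz":0,"wx":0,"wy":0,"wz":0,"claw":0.017},
    {"tx":0,"ty":0,"tz":0,"wx":0,"wy":0,"wz":0,"claw":0.012},
    {"tx":0,"ty":0,"tz":0,"wx":0,"wy":0,"wz":0,"claw":0.01},
    {"tx":0,"ty":0,"tz":0,"wx":0,"wy":0,"wz":0,"claw":0.01},
    {"tx":0,"ty":0,"tz":0.004,"wx":0,"wy":0,"wz":0,"claw":0.01},
    {"tx":0,"ty":0,"tz":0.015,"wx":0,"wy":0,"wz":0,"claw":0.01},
    {"tx":0,"ty":0,"tz":0.035,"wx":0,"wy":0,"wz":0,"claw":0.01}
  ]
}}

```text
clock: 22.17
position: [483.5, -62.6, 38.1]
tool_rot: [-0.001, 0.94, 0.342, -0.001]
force: [-0.2, 0.6, -1.5]
width: 19.3
```

Call:
{"fn": "jog_arm", "kwargs": {
  "series": [
    {"tx":0,"ty":0,"tz":0.02,"wx":0,"wy":0,"wz":0,"claw":0.01},
    {"tx":0,"ty":0,"tz":0.04,"wx":0,"wy":0,"wz":0,"claw":0.01},
    {"tx":0,"ty":0,"tz":0.06,"wx":0,"wy":0,"wz":0,"claw":0.01},
    {"tx":-0.003,"ty":-0.006,"tz":0.078,"wx":0,"wy":0,"wz":0.5,"claw":0.01},
    {"tx":-0.01,"ty":-0.018,"tz":0.083,"wx":0,"wy":0,"wz":1,"claw":0.01},
    {"tx":-0.02,"ty":-0.034,"tz":0.083,"wx":0,"wy":0,"wz":2,"claw":0.01},
    {"tx":-0.034,"ty":-0.054,"tz":0.083,"wx":0,"wy":0,"wz":3,"claw":0.01},
    {"tx":-0.048,"ty":-0.077,"tz":0.083,"wx":0,"wy":0,"wz":4,"claw":0.01},
    {"tx":-0.062,"ty":-0.1,"tz":0.083,"wx":0,"wy":0,"wz":5,"claw":0.01},
    {"tx":-0.076,"ty":-0.122,"tz":0.083,"wx":0,"wy":0,"wz":5,"claw":0.01}
  ]
}}

```text
clock: 23.0
position: [407.9, -185.7, 122.2]
tool_rot: [0.0, 0.924, 0.383, 0.0]
force: [0.5, 0.1, -0.8]
width: 19.5
```

```bash
python3 look.py wrist d3 brass_union
```

```text
23.0 [ 407.9 -185.7  122.2] [ 0.5  0.1 -0.8] 19.499150264176386
wrist brass_union 0.56 [225.1, 203.2, 277.5, 298.8] 4005 [ 366.5 -229. ] [ 364.7 -231.1] [89.5 39.5] 46.2
wrist brass_union 0.31 [505.5, 334.6, 512.0, 357.8] 98 [ 465.1 -469.3] [ 465.5 -467.6] [27.4  4.6] 57.3
```

View pics/d3.png

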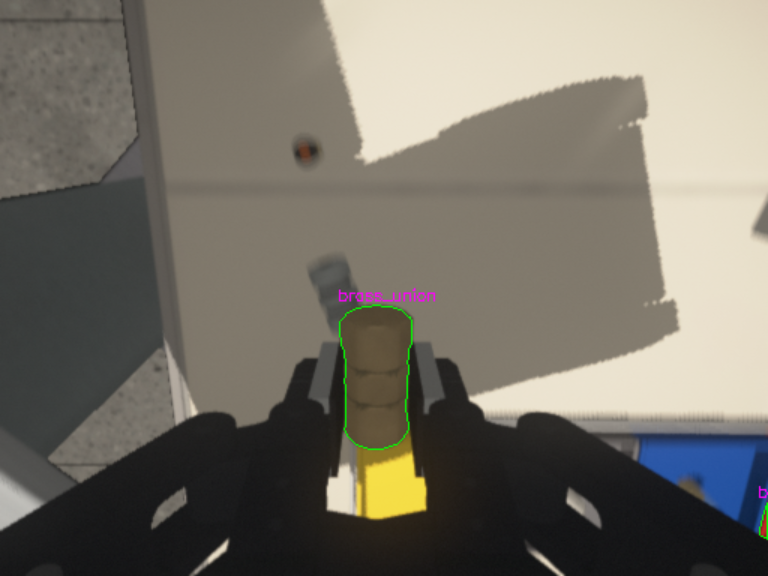

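Call:
{"fn": "jog_arm", "kwargs": {
  "series": [
    {"tx":-0.012,"ty":-0.019,"tz":0,"wx":0,"wy":0,"wz":0,"claw":0.01},
    {"tx":-0.026,"ty":-0.041,"tz":0,"wx":0,"wy":0,"wz":0,"claw":0.01},
    {"tx":-0.04,"ty":-0.063,"tz":0,"wx":0,"wy":0,"wz":0,"claw":0.01},
    {"tx":-0.053,"ty":-0.083,"tz":-0.005,"wx":0,"wy":0,"wz":0,"claw":0.01},
    {"tx":-0.064,"ty":-0.1,"tz":-0.013,"wx":0,"wy":0,"wz":0,"claw":0.01},
    {"tx":-0.07,"ty":-0.11,"tz":-0.025,"wx":0,"wy":0,"wz":0,"claw":0.01},
    {"tx":-0.0725,"ty":-0.1125,"tz":-0.04,"wx":0,"wy":0,"wz":0,"claw":0.01},
    {"tx":-0.0725,"ty":-0.1125,"tz":-0.055,"wx":0,"wy":0,"wz":0,"claw":0.01},
    {"tx":-0.0725,"ty":-0.1125,"tz":-0.068,"wx":0,"wy":0,"wz":0,"claw":0.01},
    {"tx":-0.0725,"ty":-0.1125,"tz":-0.075,"wx":0,"wy":0,"wz":0,"claw":0.01}
  ]
}}

```text
clock: 23.93
position: [336.0, -296.9, 45.7]
tool_rot: [-0.0, 0.924, 0.382, -0.0]
force: [-0.7, 0.4, -1.4]
width: 19.5
```

```bash
python3 look.py wrist d4 brass_union bin_yellow
```

```text
23.9333 [ 336.  -296.9   45.7] [-0.7  0.4 -1.4] 19.473766908689086
wrist brass_union 0.88 [223.3, 201.9, 276.0, 298.3] 4073 [ 322.  -312.6] [ 320.7 -313.9] [63.8 27.6] 45.6
wrist bin_yellow 0.76 [175.2, 149.6, 328.7, 288.1] 12669 [ 349.3 -285.3] [ 337.7 -296.9] [81.5 79.4] 44.3
```

View pics/d4.png

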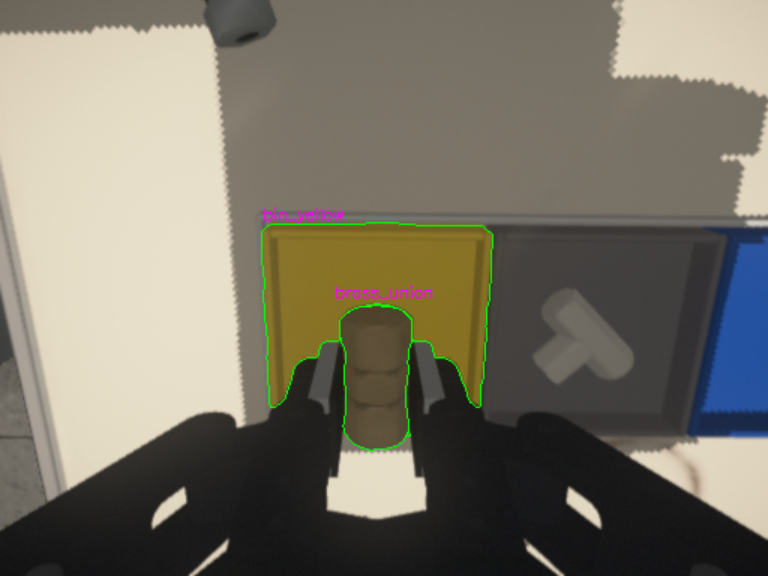

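Call:
{"fn": "jog_arm", "kwargs": {
  "series": [
    {"tx":0,"ty":0,"tz":-0.009,"wx":0,"wy":0,"wz":0,"claw":0.01},
    {"tx":0,"ty":0,"tz":-0.018,"wx":0,"wy":0,"wz":0,"claw":0.01},
    {"tx":0,"ty":0,"tz":-0.026,"wx":0,"wy":0,"wz":0,"claw":0.01},
    {"tx":0,"ty":0,"tz":-0.031,"wx":0,"wy":0,"wz":0,"claw":0.01},
    {"tx":0,"ty":0,"tz":-0.034,"wx":0,"wy":0,"wz":0,"claw":0.01},
    {"tx":0,"ty":0,"tz":-0.034,"wx":0,"wy":0,"wz":0,"claw":0.01},
    {"tx":0,"ty":0,"tz":-0.034,"wx":0,"wy":0,"wz":0,"claw":0.02},
    {"tx":0,"ty":0,"tz":-0.034,"wx":0,"wy":0,"wz":0,"claw":0.024},
    {"tx":0,"ty":0,"tz":-0.034,"wx":0,"wy":0,"wz":0,"claw":0.029},
    {"tx":0,"ty":0,"tz":-0.034,"wx":0,"wy":0,"wz":0,"claw":0.032}
  ]
}}

```text
clock: 24.92
position: [336.1, -297.4, 12.3]
tool_rot: [0.0, 0.924, 0.383, 0.0]
force: [-0.4, -0.9, -0.6]
width: 31.9
```

Call:
{"fn": "jog_arm", "kwargs": {
  "series": [
    {"tx":0,"ty":0,"tz":0.005,"wx":0,"wy":0,"wz":0,"claw":0.032},
    {"tx":0,"ty":0,"tz":0.025,"wx":0,"wy":0,"wz":0,"claw":0.032},
    {"tx":0,"ty":0,"tz":0.055,"wx":0,"wy":0,"wz":0,"claw":0.032},
    {"tx":0,"ty":0,"tz":0.085,"wx":0,"wy":0,"wz":0,"claw":0.032},
    {"tx":0,"ty":-0.01,"tz":0.115,"wx":0,"wy":0,"wz":0,"claw":0.032},
    {"tx":-0.01,"ty":-0.035,"tz":0.14,"wx":0,"wy":0,"wz":-2,"claw":0.032},
    {"tx":-0.02,"ty":-0.065,"tz":0.16,"wx":0,"wy":0,"wz":-6,"claw":0.032},
    {"tx":-0.035,"ty":-0.1,"tz":0.175,"wx":0,"wy":0,"wz":-10,"claw":0.032},
    {"tx":-0.048,"ty":-0.13,"tz":0.185,"wx":0,"wy":0,"wz":-15,"claw":0.032},
    {"tx":-0.06,"ty":-0.155,"tz":0.188,"wx":0,"wy":0,"wz":-20,"claw":0.032}
  ]
}}

```text
clock: 25.75
position: [275.5, -455.1, 202.9]
tool_rot: [0.002, 0.977, 0.214, 0.0]
force: [0.4, -0.4, -0.9]
width: 32.1
```

Call:
{"fn": "jog_arm", "kwargs": {
  "series": [
    {"tx":-0.012,"ty":-0.025,"tz":0,"wx":0,"wy":0,"wz":-2,"claw":0.032},
    {"tx":-0.026,"ty":-0.055,"tz":0,"wx":0,"wy":0,"wz":-4,"claw":0.032},
    {"tx":-0.04,"ty":-0.085,"tz":0,"wx":0,"wy":0,"wz":-6,"claw":0.032},
    {"tx":-0.054,"ty":-0.115,"tz":0,"wx":0,"wy":0,"wz":-8,"claw":0.032},
    {"tx":-0.068,"ty":-0.14,"tz":0,"wx":0,"wy":0,"wz":-10,"claw":0.032},
    {"tx":-0.08,"ty":-0.16,"tz":0,"wx":0,"wy":0,"wz":-10,"claw":0.032},
    {"tx":-0.09,"ty":-0.173,"tz":0,"wx":0,"wy":0,"wz":-10,"claw":0.032},
    {"tx":-0.1,"ty":-0.18,"tz":0,"wx":0,"wy":0,"wz":-10,"claw":0.032},
    {"tx":-0.1,"ty":-0.18,"tz":0,"wx":0,"wy":0,"wz":-10,"claw":0.032},
    {"tx":-0.1,"ty":-0.18,"tz":0,"wx":0,"wy":0,"wz":-10,"claw":0.032}
  ]
}}

```text
clock: 26.58
position: [175.8, -631.6, 200.2]
tool_rot: [-0.0, 0.991, 0.13, 0.0]
force: [-0.0, 0.3, 0.8]
width: 32.2
```

```bash
python3 look.py top e1
```

```text
26.5833 [ 175.8 -631.6  200.2] [-0.   0.3  0.8] 32.238576539986084
top tube_cutter 0.71 [346.6, 130.6, 375.8, 161.8] 519 [ 505.  -469.1] [ 506.8 -468.1] [59.5 36.8] 43.9
top brass_union 0.52 [261.1, 227.5, 281.6, 248.2] 212 [ 336.  -297.3] [ 337.2 -297. ] [37.4 20.7] 44.5
top steel_tee 0.56 [295.9, 204.2, 312.1, 219.7] 219 [ 388.  -354.5] [ 385.4 -355.2] [29.3 35.6] 94.7
top vial_blue 0.39 [327.4, 170.7, 337.9, 180.2] 72 [ 448.3 -408.1] [ 448.9 -407.9] [14.1 18.3] 133.6
top vial_black 0.32 [273.7, 175.9, 331.4, 235.8] 1668 [ 391.1 -352.9] [ 391.  -352.7] [77.6 80.9] 135.6
top steel_union 0.54 [194.1, 199.7, 216.0, 218.9] 250 [ 386.5 -176.5] [ 386.2 -176.5] [40.5 22.2] 63.3
top bin_red 0.73 [336.1, 117.3, 393.8, 172.6] 1306 [ 505.7 -469.6] [ 504.4 -466.9] [79.8 80.9] 133.9
top bin_yellow 0.66 [241.0, 209.7, 305.3, 268.7] 1662 [ 335.6 -297. ] [ 336.1 -297.3] [77.7 79.3] 134.3
top bin_grey 0.72 [273.9, 176.0, 333.3, 235.1] 1563 [ 392.2 -354.2] [ 391.8 -353.8] [77.2 79.1] 134.2
top bin_blue 0.58 [303.9, 145.0, 362.9, 207.4] 1832 [ 447.5 -410.1] [ 447.4 -410.5] [80.6 81.6] 135.5
```

View pics/e1.png

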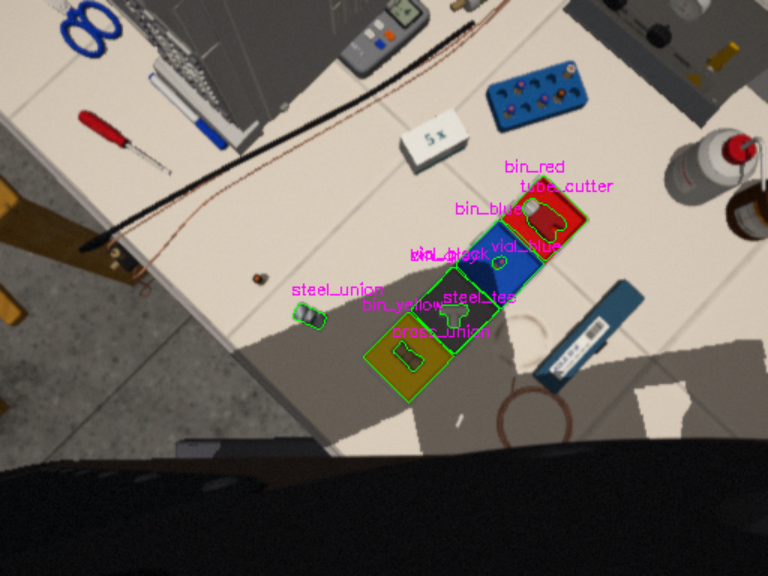

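```bash
python3 - <<'E'
from station import robot
import cv2,numpy as np
a=robot.camera("top")["image"][110:275,150:400]; b=robot.camera("scene")["image"][130:250,180:370]
a=cv2.resize(a,(700,462),interpolation=2); cv2.imwrite("pics/f1.png",a); cv2.imwrite("pics/f2.png",cv2.resize(b,None,fx=4,fy=4,interpolation=2))
E
```

```text
(no output)
```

View pics/f1.png

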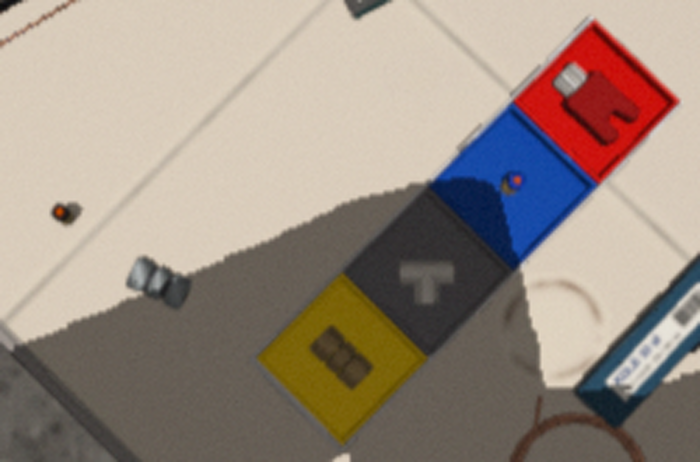

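View pics/f2.png

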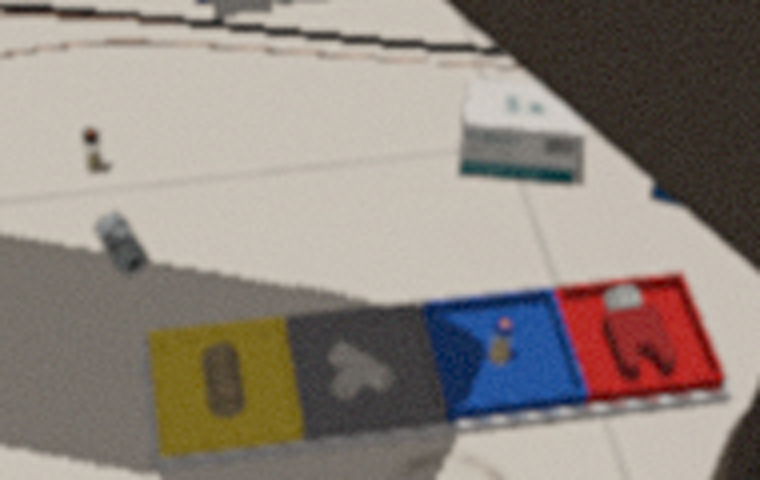

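Both vials stand upright. All four items are in their bins, with the blue vial at about (512,182) in the enlarged top view, and the two look-alikes are where they started. I'm handing in now.

```bash
python3 - <<'E'
from station import robot
print(robot.hand_in(), robot.sense()["clock"])
E
```

```text
the job is handed in; nothing more can be done
the job is handed in; nothing more can be done
```

The tray is packed and the job is handed in. The clock read 26.6 s at the last move, against the 93 s limit, and the hand-in reported no verdict.

- **Placement:** in the last top view the cutter, brass union and blue vial sat within about 3 mm of their bin centres. The tee's outline was about 7 mm off centre, which is well inside the 36 mm limit. The cutter, union and tee looked flat in the last top and scene views, and the blue vial stood upright.
- **Look-alikes:** the steel union measured within about 2 mm of its start position. The black-capped vial was upright at the same pixel as at the start.
- **Check that disagreed:** in the final network pass, the black-vial detection fell on the grey bin (confidence 0.32). I ruled it out by looking at the top picture, so the vial's position rests on that visual check. In earlier views the network also gave a few false seconds, such as the vial reported as a tee, which I ignored for the same reason.
- **Forces:** the force readings at the end of each move stayed under about 2 N.

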